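Set the eyelet in a lot tag and hang the tag on its stand

ROBOT

A 6-joint arm with a two-finger parallel gripper is mounted at the origin on the work surface. World frame = base frame: x ahead of the robot, y to its left, z up, the work surface at z = 0. Lengths are in m, angles in rad, forces in N, time in s.
With the tool pointing down it reaches from about 0.35 to 0.85 m from the base axis. Payload 8.1 kg.
Tool frame: the origin (TCP) lies on the centre line of the jaws, within the pads' length; the fingertips stand 17 mm ahead of it and the grasp point (between the pads) lies 2 mm behind it; z points along the fingers, y is the line along which they close (so a half turn about z gives the same grasp; the last joint's range is limited). The gripper opens to 93 mm and grips with 3 to 60 N. Pads are 15 mm wide; open, the fingers measure 128 mm over their backs; the gripper's body (75 mm by 188 mm) begins 65 mm behind the grasp point.
Start: joints at [1.256, 0.13, 1.488, -0, 1.523, -0.085], TCP at [0.137, 0.584, 0.236] pointing down, gripper open.
Joint ranges: [-2.96, 2.96], [-0.89, 2.26], [0.02, 2.5], [-1.34, 4.48], [0, 2.73], [-2.66, 2.66]. Speed limits (rad/s): [2.39, 2.39, 2.79, 3.14, 3.14, 3.14].

INTERFACE

Orientations are given as a rotation vector (axis times angle).
In Python, from plant import telemetry, viewer, order gives the robot as it stands.
- The arm moves only by the tool send_rows, never from a script. Its argument "plan" is a list that holds one entry, the list of rows, each a list of 5 numbers: the closure, from -1 (fully open) to 1 (shut), then the shift along the world's x, y, z normalised to -1 to 1, where 1 is 0.2 m, then the turn about the world's z normalised to -1 to 1, where 1 is 60 degrees. A call has 1 to 20 rows; each row is the pose to reach, as a shift and turn from the pose commanded when the call began; what a row does not reach only later rows make up. A row lasts 1/12 s, in which the tool goes at most 41.7 mm and 7.16 degrees, less where a joint would pass 70% of its speed; a pose out of reach is approached as far as the arm can. A call with a number of a shift or a turn outside -1 to 1 is refused whole. A call with a gripper value outside its range is refused whole. The fingers move at their own pace and stop on an object; "force" is the grip in N (left out, the last holds). Time passes only in rows, so rows that repeat a pose let the fingers close. It gives the time, the measured TCP pose, the force, the opening and the grip force at its end, in the units of the state.
- telemetry.read_state(): the state, without advancing time (a new reading comes with each control period).
- viewer.read_camera(name): name is "scene" or "side" or "wrist"; returns (picture, depth): 400x640x3 uint8, blue, green, red; 400x640 float32, m along the optical axis (not along the pixel's ray), 0 where there is no reading.
- viewer.calibration(name): a dict with "camera_matrix" (3x3 intrinsics, pixels), "extrinsics" (4x4, takes a point from camera to world coordinates); the wrist camera has in their place "hand_eye" (4x4, takes a point from camera to tool coordinates, whose origin is the TCP and whose axes are the flange's). Camera axes: x right, y up, looking along -z (the intrinsics and any distortion apply to the point x, -y, -z); pixel columns grow to the right and rows downward; lengths in m; the calibration is good to about 2 mm. A picture is of the moment at which its call begins: read the wrist's pose just before it. calibration takes no time and is no camera call.
- order.close_job(): hands the job in; it is judged then, once.
The state is a dict: "t": time; "q": joint angles; "dq": joint speeds; "joint_torque": joint torques, N m; "tool_pos": TCP position; "orientation": TCP orientation; "force": force on the tool from outside, world axes, zero at the start; "wrist_torque": the same for the moment, N m; "opening": finger opening in m; "gripper_force": force on a finger pad.
Only numpy, scipy, OpenCV 4.12 (cv2) and the standard library are available. Lean on these libraries where they do the work, as an engineer would, in place of code of your own. Each camera call takes 0.05 s, during which the arm holds its last target. There are 200 camera calls.

TASK

Set the brass eyelet of the metal tag lying in the green bench press: pull the red lever right down to its stop, pause there a moment, and ease it slowly back up until it is fully home, never letting it spring back. Then take the tag out of the press and hang it by its eye on the peg of the blue stand, hanging straight down the sloping spine, eye slid down to the foot of the peg. Leave the other things on the table where they are.

Things in the scene. Friction and masses are not known exactly. Their poses are not given: they have to be found in the camera images.
- press: Green eyelet press, fixed, 250 mm tall. Origin: under its base, on the table; -x is its open front, z up. Base 240 x 120 x 20 mm (x -150 to +90). Its head (x -35 to +90, y +-35 mm) overhangs from 150 mm height up; the ram comes down from it at x = -10 mm, its end 90 mm high with the lever home. The lever swings in a plane 105 mm to +y.
- press_nest (a point): Where the eye belongs: top of the 30 mm wide ridge the tag rests on, under the ram, 55 mm high. The ridge runs 135 mm to the front from here; the tag overhangs it 10 mm each side, with 35 mm free below. Side guides (5 to 45 mm in front of here, 53 mm apart) stand 1 mm above the tag, a rear stop 6 mm: lift the tag 8 to 20 mm, then draw it out to -x.
- lever_hinge (a point): Centre of the lever's hinge, 200 mm above the table, in the plane of the lever; the hinge axis is the press's y axis.
- lever_grip (a point): Point on the centre line of the lever's red handle, 150 mm from the hinge. The handle is a round bar 24 mm thick, from 100 mm to 185 mm from the hinge (end of the bar). At home the lever points to the press's -x and 30 degrees up; pulled, its end swings down and ends 25 degrees below level.
- press_lever (a joint): Lever angle in rad: 0 = home (up), 0.96 = stop (fully down). A spring drives it back to 0: about 3 N at the handle at home, 16 N at the stop.
- tag: Loose flat aluminium tag 160 x 50 x 5 mm, about 0.11 kg, blue stripe at its tail. Origin: centre of its underside; x along its length towards the eye, z up. It lies in the press with the eye under the ram, its tail sticking out to the front.
- tag_eye (a point): Centre of the tag's eye (through hole of 18 mm, edged in brass), 60 mm to +x of the tag's origin and at half thickness; the hole axis is the tag's z.
- tag_tail (a point): Middle of the tag's tail edge, 80 mm to -x of the tag's origin, at half thickness.
- blue_stand: Blue stand, fixed, about 195 mm tall. Origin: under its 190 x 100 x 15 mm base; -x its front. A blue spine 30 mm wide and 12 mm thick slopes up and back (+x) at 55 degrees from level; its front face carries the peg at x = +30 mm, 165 mm above the table.
- blue_stand_peg: Bare steel peg on the blue spine, 10 mm thick, 40 mm long. Origin: its root at the spine's face; z along the peg to its tip, 40 degrees from vertical leaning to the stand's front (-x); x square to the peg, pointing up and back; y sideways. The hung tag trails to -x of this frame.
- orange_stand: Same stand in orange, fixed; an orange-striped tag already hangs on it (leave). The two stands change places.
- hard_drive: Bare hard drive 147 x 102 x 26 mm lying flat; bystander, leave. Origin: centre of its underside.
- screwdriver: Screwdriver 200 mm long, lying; bystander, leave. Origin: centre of its underside.
- eyelet_jar: Amber jar, 48 mm across, 70 mm tall; bystander, leave. Origin: centre of its underside.
- mug: White mug, 80 mm across, 95 mm tall; bystander, leave. Origin: centre of its underside.
- cleaner: Blue cleaner bottle, 66 mm across, 190 mm tall; bystander, leave. Origin: centre of its underside.
- wrench: Wrench 180 mm long, lying; bystander, leave. Origin: centre of its underside.
Mind the look-alikes: they are no part of the job. Leave any turquoise look-alike of the blue_stand alone.

How it is judged:
On the way, in this order (a step that is already met when the one before it is completed fails the run):
1. the lever is pulled down to its stop (angle above 0.90 rad) while the tag lies in the press (value of joint press_lever above 0.9 rad and x of tag_eye in the frame of press above -0.02 m and z of tag_eye in the frame of press below 0.07 m), for 0.2 s.
2. the lever is back home (angle below 0.06 rad), the tag still lying in the press (value of joint press_lever below 0.06 rad and x of tag_eye in the frame of press above -0.02 m and z of tag_eye in the frame of press below 0.07 m), for 0.2 s.
At the end, for the whole second after the job is handed in: The tag hangs still with the blue stand's peg through its eye (eye centre within 20 mm of the peg's root along it, about 10 mm of its axis), its tail trailing down the slope (100 mm or more to -x of the root, in the peg's frame). The lever is home (below 0.06 rad) (x of tag_eye in the frame of blue_stand_peg between -0.011 and 0.009 m and y of tag_eye in the frame of blue_stand_peg between -0.01 and 0.01 m and z of tag_eye in the frame of blue_stand_peg between -0.008 and 0.02 m and x of tag_tail in the frame of blue_stand_peg below -0.1 m and linear speed of tag below 0.02 m/s and value of joint press_lever below 0.06 rad); the robot touches nothing.
It fails at once if the lever springs back (returns faster than 1.8 rad/s) (velocity of joint press_lever below -1.8 rad/s).
It fails at once if one of the other loose things on the table is moved by more than 30 mm (distance of any of hard_drive, screwdriver, eyelet_jar, mug, cleaner, wrench from where it was at the start of the episode above 0.03 m).
It also fails if it takes over 72 s, if anything falls off the work surface, if the arm or the gripper's body presses on something with over 40 N, if the wrist force passes 120 N, or if a joint passes its speed limit or range.

## Working session

There is one attempt and no reset: what is moved stays moved. The work goes in short steps, Python scripts to look and compute and a tool call to move; the robot and the scene stay as the last step left them, time stands still between calls to the robot, and variables do not carry over. Pictures are saved under pics/ and viewed, at most 10 in all, crops included, and the job is handed in when it is done.

Besides the shell and the picture viewer there is one more tool, called after "Request:" as name(argument=value, ...), one argument or row to a line, values as JSON. send_rows: Moves the arm, as the interface text tells. Scaled input: -1 to 1 covers 0.2 m each way for a shift and 60 degrees each way for a turn. Its arguments: {"type":"object","properties":{"plan":{"type":"array"},"force":{"type":"number"}},"required":["plan"]}

```bash
mkdir -p pics; ls; cat > h.py <<'E'
import numpy as np,cv2
from plant import telemetry,viewer,order
from scipy.spatial.transform import Rotation as R
def cam(n):
    s=telemetry.read_state(); p,d=viewer.read_camera(n); c=viewer.calibration(n)
    if n=='wrist':
        T=np.eye(4);T[:3,:3]=R.from_rotvec(s['orientation']).as_matrix();T[:3,3]=s['tool_pos'];E=T@c['hand_eye']
    else:E=np.array(c['extrinsics'])
    return p,d,np.array(c['camera_matrix']),E
def cloud(d,K,E):
    v,u=np.mgrid[0:d.shape[0],0:d.shape[1]]
    P=np.stack([(u-K[0,2])/K[0,0]*d,-(v-K[1,2])/K[1,1]*d,-d],-1)
    return P@E[:3,:3].T+E[:3,3]
E
python3 - <<'E'
from h import *
s=telemetry.read_state();print(s)
for n in['scene','side']:
    p,d,K,E=cam(n);np.savez('%s0.npz'%n,p=p,d=d,K=K,E=E);cv2.imwrite('pics/%s0.png'%n,p);print(viewer.calibration(n).keys(),K,E)
E
```

```text
pics
{'t': 0.0, 'q': array([ 1.25558402e+00,  1.31168564e-01,  1.48927223e+00,  4.87412651e-05,
        1.52300156e+00, -8.53828327e-02]), 'dq': array([ 0.00110291,  0.00023444,  0.00037521,  0.00037973, -0.00062585,
       -0.0002756 ]), 'joint_torque': array([-1.82178635e-03, -5.59834778e+01, -4.91764355e+01,  7.67866359e-02,
        3.49977915e-02, -1.20322984e-04]), 'tool_pos': array([0.13647062, 0.58372144, 0.23458688]), 'orientation': array([-3.60177143e-01, -3.12045780e+00,  2.83182865e-03]), 'force': array([ 1.01750063, -0.58150132,  0.2981679 ]), 'wrist_torque': array([ 0.00207302, -0.01816005, -0.00015955]), 'gripper_force': 0.0, 'opening': 0.09294383416408743}
dict_keys(['camera_matrix', 'extrinsics']) [[373.52424768   0.         320.06449489]
 [  0.         373.52424768 205.20669119]
 [  0.           0.           1.        ]] [[ 0.06248206 -0.7199234   0.69123534  1.32111371]
 [ 0.99802673  0.040756   -0.04776603 -0.04119383]
 [ 0.0062159   0.69285587  0.72104931  1.00967838]
 [ 0.          0.          0.          1.        ]]
dict_keys(['camera_matrix', 'extrinsics']) [[498.95056285   0.         311.79656727]
 [  0.         498.95056285 197.2669089 ]
 [  0.           0.           1.        ]] [[ 0.69376864  0.3842892  -0.60910335 -0.53063602]
 [-0.72014488  0.35989323 -0.59318481 -0.99298461]
 [-0.00874235  0.85017567  0.52642653  1.0954317 ]
 [ 0.          0.          0.          1.        ]]
```

View pics/scene0.png

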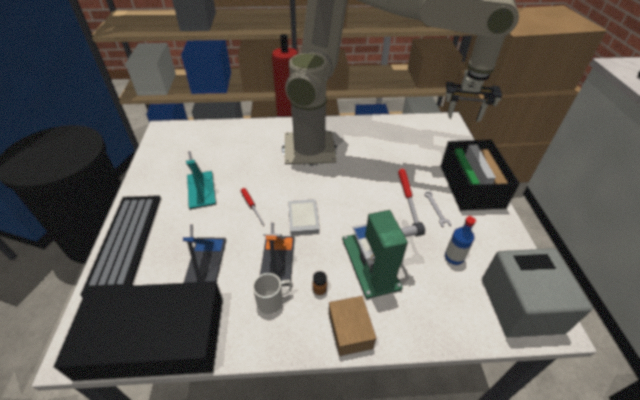

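View pics/side0.png

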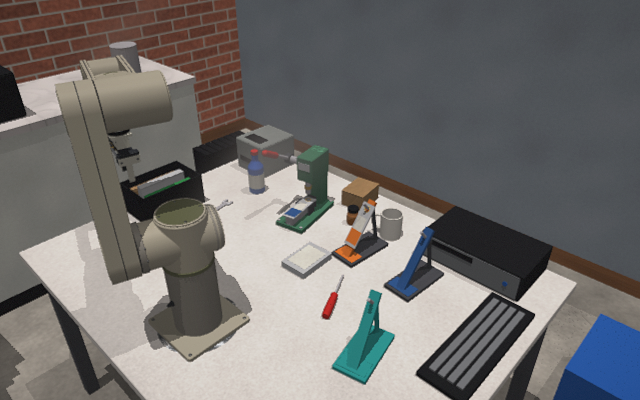

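```bash
cat > fit.py <<'E'
from h import *
out=[]
def rect(P):
    r=cv2.minAreaRect((P[:,:2]*1000).astype(np.float32));return np.round(r[0],1),np.round(r[1],1),round(r[2],1)
for n in['scene','side']:
    f=np.load(n+'0.npz');p,d,K,E=[f[k] for k in'pdKE']
    X=cloud(d,K,E);h=cv2.cvtColor(p,cv2.COLOR_BGR2HSV);H,S,V=[h[...,i].astype(int) for i in range(3)]
    ok=(d>0)
    for nm,u0,v0,u1,v1,m in([('press',335,200,430,300,(H>60)&(H<88)&(S>80)),('blue',175,225,235,295,(H>100)&(H<125)&(S>110)),('red',380,150,460,260,((H<8)|(H>172))&(S>120)),('basebl',175,225,235,295,V>-1)] if n=='scene' else
      [('press',270,140,340,235,(H>60)&(H<88)&(S>80)),('blue',380,220,445,300,(H>100)&(H<125)&(S>110)),('red',255,145,300,170,((H<8)|(H>172))&(S>100)),('basebl',380,220,445,300,V>-1)]):
        b=np.zeros_like(ok);b[v0:v1,u0:u1]=1
        P=X[ok&m&b]
        print(n,nm,len(P),'min',P.min(0).round(3),'max',P.max(0).round(3))
        for lo,hi in[(.008,.025),(.025,.12),(.12,.17),(.17,.24),(.24,.3)]:
            Q=P[(P[:,2]>lo)&(P[:,2]<hi)]
            if len(Q)>5:print('  z',lo,hi,len(Q),Q.mean(0).round(3),rect(Q))
    for nm,b in(('press',(430-110,180,460,310)),('blue',(165,215,245,305))) if n=='scene' else (('press',(245,135,350,240)),('blue',(375,215,450,305))):
        c=p[b[1]:b[3],b[0]:b[2]];out.append(cv2.resize(c,(400,300),interpolation=cv2.INTER_CUBIC))
cv2.imwrite('pics/crops0.png',np.vstack([np.hstack(out[:2]),np.hstack(out[2:])]))
E
python3 fit.py
```

```text
scene press 2721 min [0.523 0.095 0.013] max [0.756 0.242 0.254]
  z 0.008 0.025 670 [0.648 0.138 0.02 ] (array([632.4, 168.9]), array([233.9, 111.4]), 11.7)
  z 0.025 0.12 414 [0.739 0.184 0.072] (array([662.7, 149.5]), array([207.8,  57.2]), 29.8)
  z 0.12 0.17 208 [0.742 0.183 0.146] (array([706.4, 159.6]), array([124.7,  48.1]), 38.1)
  z 0.17 0.24 574 [0.723 0.172 0.206] (array([706. , 160.2]), array([127. ,  50.7]), 39.3)
  z 0.24 0.3 855 [0.693 0.181 0.249] (array([688.5, 181.3]), array([119.2,  65.2]), 13.4)
scene blue 318 min [ 0.505 -0.402  0.012] max [ 0.648 -0.315  0.19 ]
  z 0.008 0.025 214 [ 0.535 -0.353  0.016] (array([ 529.1, -358. ]), array([85.3, 49. ]), 86.4)
  z 0.025 0.12 57 [ 0.567 -0.348  0.074] (array([ 564.1, -358.1]), array([30.4, 70.7]), 86.6)
  z 0.12 0.17 18 [ 0.615 -0.348  0.142] (array([ 614.1, -348.5]), array([ 3.7, 38.6]), 83.7)
  z 0.17 0.24 29 [ 0.643 -0.361  0.186] (array([ 643.1, -362.5]), array([25.5,  9.8]), 87.8)
scene red 191 min [0.504 0.245 0.253] max [0.578 0.272 0.299]
  z 0.24 0.3 191 [0.541 0.258 0.278] (array([541.1, 259.3]), array([76.
[... 1241 characters left out ...]
.3]), 3.9)
side red 55 min [0.493 0.238 0.113] max [0.762 0.539 0.298]
  z 0.17 0.24 9 [0.622 0.445 0.189] (array([623.9, 446.3]), array([28.8,  8.3]), 48.8)
  z 0.24 0.3 44 [0.525 0.252 0.284] (array([535.6, 254.8]), array([85.1, 21.2]), 9.9)
side basebl 5181 min [ 0.294 -0.479 -0.009] max [ 0.946 -0.124  0.201]
  z 0.008 0.025 1205 [ 0.6   -0.349  0.015] (array([ 677.1, -293.5]), array([426. , 211.5]), 41.3)
  z 0.025 0.12 1283 [ 0.676 -0.31   0.072] (array([ 690.3, -315.5]), array([324.6, 214. ]), 49.2)
  z 0.12 0.17 201 [ 0.606 -0.368  0.144] (array([ 613.9, -365.7]), array([33.9, 61.1]), 88.6)
  z 0.17 0.24 103 [ 0.597 -0.373  0.182] (array([ 467.3, -393.3]), array([355.4,  31.1]), 9.0)
```

View pics/crops0.png

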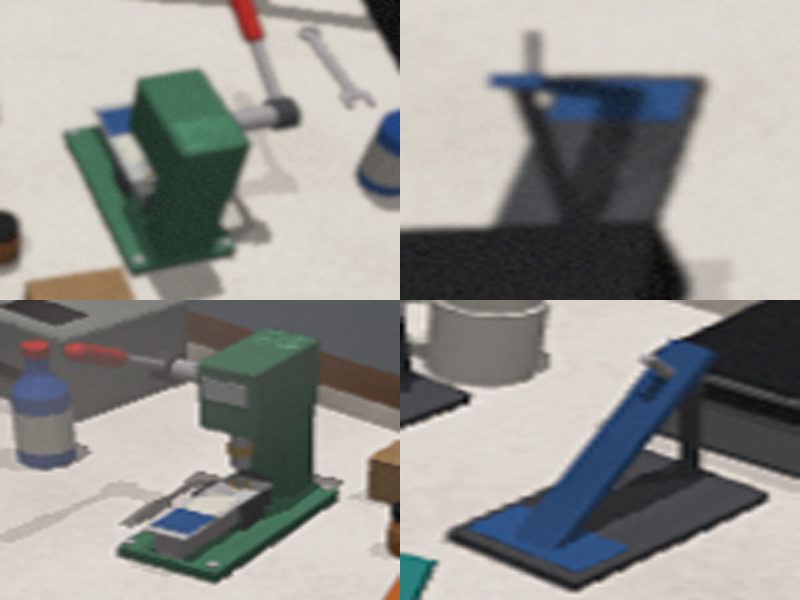

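```bash
cat > fit2.py <<'E'
from h import *
print(viewer.calibration('wrist'))
a=np.radians(11.6);Rz=np.array([[np.cos(a),-np.sin(a),0],[np.sin(a),np.cos(a),0],[0,0,1]])
b_=np.radians(-5);Rb=np.array([[np.cos(b_),-np.sin(b_),0],[np.sin(b_),np.cos(b_),0],[0,0,1]])
pc=lambda q:np.percentile(q,[1,5,50,95,99],axis=0).round(4).T.tolist()
for n in['scene','side']:
    f=np.load(n+'0.npz');p,d,K,E=[f[k] for k in'pdKE']
    X=cloud(d,K,E);h=cv2.cvtColor(p,cv2.COLOR_BGR2HSV);H,S,V=[h[...,i].astype(int) for i in range(3)]
    Y=(X-np.array([.6617,.1753,0]))@Rz
    G=(H>60)&(H<88)&(S>80)&(d>0)&(abs(Y[...,0])<.2)&(abs(Y[...,1])<.1)
    print(n,'base',pc(Y[G&(abs(Y[...,2]-.02)<.004)]),'\n head',pc(Y[G&(abs(Y[...,2]-.25)<.004)]))
    Rd=((H<8)|(H>172))&(S>100)&(d>0)&(abs(Y[...,1]-.105)<.03)&(Y[...,2]>.2)
    q=Y[Rd];print(' lever',pc(q),np.polyfit(q[:,0],q[:,2],1),np.polyfit(q[:,0],q[:,1],1))
    q=Y[(abs(Y[...,1])<.04)&(Y[...,0]<-.0)&(Y[...,0]>-.2)&(abs(Y[...,2]-.06)<.005)&(d>0)]
    print(' tag',len(q),pc(q))
    Bl=(H>100)&(H<125)&(S>110)&(d>0)
    Z=(X-np.array([.585,-.36,0]))@Rb
    q=Z[Bl&(abs(Z[...,0])<.12)&(abs(Z[...,1])<.07)&(Z[...,2]>.03)&(Z[...,2]<.21)];print(' spine',len(q),pc(q),np.polyfit(q[:,2],q[:,0],1),np.polyfit(q[:,2],q[:,1],1))
    q=Z[(d>0)&(abs(Z[...,0])<.12)&(abs(Z[...,1])<.07)&(abs(Z[...,2]-.015)<.005)];print(' sbase',len(q),pc(q))
    q=Z[(d>0)&~Bl&(abs(Z[...,0]-.01)<.04)&(abs(Z[...,1])<.03)&(Z[...,2]>.15)];print(' peg',len(q),pc(q))
E
python3 fit2.py
```

```text
{'camera_matrix': array([[310.47937911,   0.        , 321.97223337],
       [  0.        , 310.47937911, 199.26252298],
       [  0.        ,   0.        ,   1.        ]]), 'hand_eye': array([[ 2.47284967e-04,  9.57315179e-01,  2.89045993e-01,
         8.13807025e-02],
       [ 9.99999095e-01,  1.45417642e-04, -1.33714104e-03,
        -1.53520176e-03],
       [-1.32209780e-03,  2.89046062e-01, -9.57314277e-01,
        -1.49202819e-01],
       [ 0.00000000e+00,  0.00000000e+00,  0.00000000e+00,
         1.00000000e+00]])}
scene base [[-0.1415, -0.13, -0.0152, 0.0825, 0.0853], [-0.0553, -0.0535, -0.0365, -0.0137, 0.0458], [0.0162, 0.0169, 0.0197, 0.0228, 0.0235]] 
 head [[-0.0301, -0.0247, 0.0316, 0.0813, 0.0849], [-0.0294, -0.0269, 0.0004, 0.0282, 0.0306], [0.2464, 0.2471, 0.2497, 0.2518, 0.2527]]
 lever [[-0.139, -0.1339, -0.1023, -0.0678, -0.0644], [0.0972, 0.0978, 0.1045, 0.1146, 0.1168], [0.2538, 0.2576, 0.279, 0.2965, 0.2985]] [-0.54687496  0.22199234] [0.01391585 0.10666374]
 tag 381 [[-0.1549, -0.1504, -0.0799, -0.0087, -0.0012], [-0.0272, -0.0232, -0.0087, 0.0126, 0.0224], [0.
[... 884 characters left out ...]
583, 0.2635, 0.2883, 0.2978, 0.2983]] [-0.47773876  0.22732247] [-0.08052431  0.09272107]
 tag 328 [[-0.1593, -0.1531, -0.0787, -0.0097, -0.0025], [-0.0291, -0.026, 0.0, 0.0276, 0.033], [0.0552, 0.0559, 0.0602, 0.0639, 0.0644]]
 spine 556 [[-0.0603, -0.055, -0.0059, 0.047, 0.0536], [-0.0202, -0.0188, -0.0078, 0.008, 0.0102], [0.0319, 0.0384, 0.1069, 0.181, 0.1895]] [ 0.69678389 -0.08088855] [-0.00388414 -0.00633455]
 sbase 917 [[-0.0936, -0.0886, -0.0063, 0.0861, 0.0943], [-0.0545, -0.0513, -0.0174, 0.0371, 0.0439], [0.0103, 0.0112, 0.0149, 0.0187, 0.0196]]
 peg 38 [[0.0043, 0.0066, 0.0243, 0.0437, 0.0482], [-0.0093, -0.009, -0.0047, 0.0107, 0.0129], [0.1523, 0.1572, 0.1788, 0.1971, 0.2002]]
```

Request:
send_rows(
  plan=[
    [[-1,0.2,-0.1,0.9,0],[-1,0.9,-0.69,0.9,0.1],[-1,0.9,-0.69,0.9,0.2],[-1,0.9,-0.69,0.9,0.3],[-1,0.9,-0.69,0.9,0.41],[-1,0.9,-0.69,0.9,0.41],[-1,0.9,-0.69,0.9,0.41],[-1,0.9,-0.69,0.9,0.41],[-1,0.9,-0.69,0.9,0.41],[-1,0.9,-0.69,0.9,0.41]],
  ],
)

```text
t: 0.93
tool_pos: [0.3166, 0.4463, 0.4149]
orientation: [0.311, -3.125, 0.0]
force: [-0.5, 0.7, -0.8]
opening: 0.093
gripper_force: 0.0
```

Request:
send_rows(
  plan=[
    [[-1,0.9,-0.69,0,0],[-1,0.9,-0.69,0,0],[-1,0.9,-0.69,0,0],[-1,0.9,-0.69,0,0],[-1,0.9,-0.69,0,0],[-1,0.9,-0.69,0,0],[-1,0.9,-0.69,0,0],[-1,0.9,-0.69,0,0]],
  ],
)

```text
t: 1.6
tool_pos: [0.496, 0.3089, 0.4132]
orientation: [0.312, -3.122, 0.001]
force: [-0.4, 0.1, -0.4]
opening: 0.093
gripper_force: 0.0
```

Request:
send_rows(
  plan=[
    [[-1,0.9,-0.69,0,0],[-1,0.9,-0.69,0,0],[-1,0.9,-0.69,0,0],[-1,0.9,-0.69,0,0],[-1,0.9,-0.69,0,0],[-1,0.9,-0.69,0,0],[-1,0.9,-0.69,0,0],[-1,0.9,-0.69,0,0],[-1,0.9,-0.69,0,0]],
  ],
)

```text
t: 2.35
tool_pos: [0.6755, 0.1728, 0.4152]
orientation: [0.317, -3.125, -0.001]
force: [-0.9, 0.6, 0.1]
opening: 0.093
gripper_force: 0.0
```

```bash
python3 - <<'E'
from h import *
p,d,K,E=cam('wrist');np.savez('w1.npz',p=p,d=d,K=K,E=E);cv2.imwrite('pics/w1.png',p);print(E[:3,3],telemetry.read_state()['q'])
E
```

```text
[0.59559481 0.15524639 0.56452849] [ 1.76688037e-01  4.24421971e-01  8.14939932e-01  6.03624674e-04
  1.90233246e+00 -1.59639963e+00]
```

View pics/w1.png

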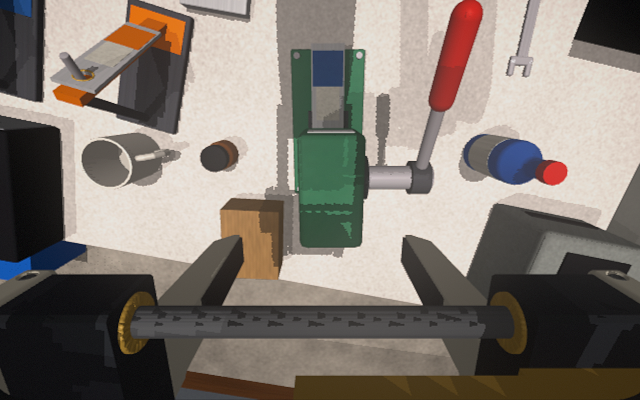

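```bash
cat > fit3.py <<'E'
from h import *
f=np.load('w1.npz');p,d,K,E=[f[k] for k in'pdKE'];X=cloud(d,K,E)
h=cv2.cvtColor(p,cv2.COLOR_BGR2HSV);H,S,V=[h[...,i].astype(int) for i in range(3)]
u=np.arange(640)[None]+0*d;v=np.arange(400)[:,None]+0*d
def rect(m):
    Q=X[m];r=cv2.minAreaRect((Q[:,:2]*1000).astype(np.float32));print(len(Q),np.median(Q,0).round(4),np.round(r[0],1),np.round(r[1],1),round(r[2],2))
G=(H>55)&(H<90)&(S>80)&(u>280)&(u<380)&(v<255)
for lo,hi in((.012,.028),(.24,.26)):
    m=(G&(X[...,2]>lo)&(X[...,2]<hi)).astype(np.uint8);m=cv2.morphologyEx(m,cv2.MORPH_OPEN,np.ones((2,2)))>0;rect(m)
a=np.radians(11.6);Rz=np.array([[np.cos(a),-np.sin(a),0],[np.sin(a),np.cos(a),0],[0,0,1]])
Y=(X-np.array([.658,.1745,0]))@Rz
rd=((H<8)|(H>172))&(S>100)&(u>420)&(u<490)&(v<120);q=Y[rd]
# top ridge line of the handle: per x-bin
for x in np.arange(-.15,-.05,.01):
    s=q[abs(q[:,0]-x)<.004]
    if len(s):print('lev',x.round(3),s[:,1].min().round(4),s[:,1].max().round(4),s[:,2].max().round(4))
t=(abs(X[...,2]-.06)<.004)&(u>300)&(u<360)&(v>30)&(v<140);rect(t)
bl=(H>100)&(H<130)&(S>80)&(u>305)&(u<350)&(v>40)&(v<95);rect(bl)
rod=(u>395)&(u<434)&(v>110)&(v<195)&(X[...,2]>.15);q=Y[rod];print('rod',np.percentile(q,[2,50,98],axis=0).round(4).tolist())
hub=(u>410)&(u<434)&(v>160)&(v<192)&(X[...,2]>.15);q=Y[hub];print('hub',np.percentile(q,[2,50,98],axis=0).round(4).tolist())
E
python3 fit3.py
```

```text
1080 [0.5716 0.207  0.0203] [630.1 184.8] [ 92.3 255.6] 66.13
4518 [0.6607 0.1752 0.2502] [663.  174.9] [139.6  60.5] 10.11
lev -0.14 0.097 0.1169 0.2988
lev -0.13 0.0954 0.1185 0.3
lev -0.12 0.0955 0.1181 0.2964
lev -0.11 0.0955 0.1183 0.2908
lev -0.1 0.0955 0.1178 0.2846
lev -0.09 0.0958 0.1186 0.2793
lev -0.08 0.0957 0.1179 0.2739
lev -0.07 0.096 0.1184 0.2675
lev -0.06 0.0994 0.1147 0.261
2919 [0.567  0.1577 0.0606] [566.8 159.3] [122.9  61.9] 11.54
1045 [0.5407 0.1533 0.0608] [555.7 156.5] [77.7 44.1] 11.79
rod [[-0.0562, 0.081, 0.201], [0.0057, 0.1028, 0.2187], [0.0324, 0.1201, 0.247]]
hub [[-0.0049, 0.097, 0.2081], [0.0116, 0.1072, 0.2182], [0.0299, 0.1225, 0.2214]]
```

Request:
send_rows(
  plan=[
    [[-1,-0.1,-0.95,0,-0.14],[-1,-0.1,-0.95,0,-0.28],[-1,-0.1,-0.95,0,-0.28],[-1,-0.1,-0.95,0,-0.28],[-1,-0.1,-0.95,0,-0.28],[-1,-0.1,-0.95,0,-0.28],[-1,-0.1,-0.95,0,-0.28]],
  ],
)

```text
t: 2.98
tool_pos: [0.6559, -0.0194, 0.4166]
orientation: [0.148, 3.137, 0.001]
force: [-0.9, 0.7, -0.2]
opening: 0.0932
gripper_force: 0.0
```

Request:
send_rows(
  plan=[
    [[-1,-0.1,-0.95,0,0],[-1,-0.1,-0.95,0,0],[-1,-0.1,-0.95,0,0],[-1,-0.1,-0.95,0,0],[-1,-0.1,-0.95,0,0],[-1,-0.1,-0.95,0,0],[-1,-0.1,-0.95,0,0],[-1,-0.1,-0.95,0,0]],
  ],
)

```text
t: 3.65
tool_pos: [0.6373, -0.2072, 0.4159]
orientation: [0.143, 3.138, 0.001]
force: [1.4, 0.4, -0.0]
opening: 0.0927
gripper_force: 0.0
```

```bash
python3 - <<'E'
from h import *
p,d,K,E=cam('wrist');np.savez('w2.npz',p=p,d=d,K=K,E=E);cv2.imwrite('pics/w2.png',p);print(E[:3,3],telemetry.read_state()['q'])
E
```

```text
[ 0.55579116 -0.20131457  0.56510993] [-3.91000151e-01  3.37260291e-01  9.23688952e-01  6.87222559e-04
  1.88024079e+00 -1.87087855e+00]
```

View pics/w2.png

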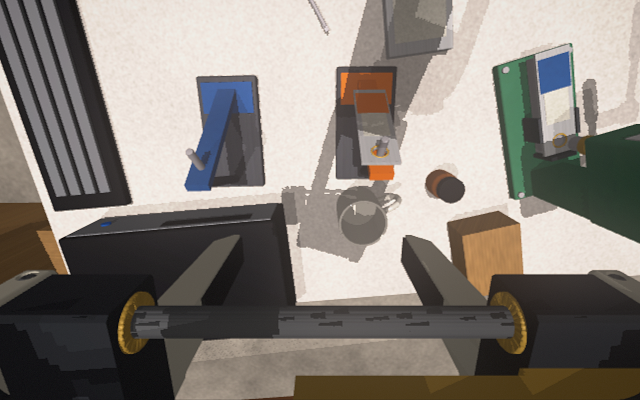

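```bash
cat > fit4.py <<'E'
from h import *
f=np.load('w2.npz');p,d,K,E=[f[k] for k in'pdKE'];X=cloud(d,K,E)
h=cv2.cvtColor(p,cv2.COLOR_BGR2HSV);H,S,V=[h[...,i].astype(int) for i in range(3)]
u=np.arange(640)[None]+0*d;v=np.arange(400)[:,None]+0*d
def rect(m,tr=0):
    m=cv2.morphologyEx(m.astype(np.uint8),cv2.MORPH_OPEN,np.ones((3,3)))>0
    Q=X[m];r=cv2.minAreaRect((Q[:,:2]*1000).astype(np.float32));print(len(Q),np.median(Q,0).round(4),np.round(r[0],1),np.round(r[1],1),round(r[2],2))
rect((abs(X[...,2]-.015)<.004)&(u>192)&(u<268)&(v>70)&(v<192)&((V<120)|(S>100)))
a=np.radians(-4.5);Rb=np.array([[np.cos(a),-np.sin(a),0],[np.sin(a),np.cos(a),0],[0,0,1]])
Z=(X-np.array([.585,-.36,0]))@Rb
sp=(H>100)&(H<130)&(S>100)&(u>180)&(u<240)&(v>80)&(v<192)&(X[...,2]>.03);q=Z[sp]
for z in np.arange(.04,.2,.02):
    s=q[abs(q[:,2]-z)<.006];print('sp',z.round(3),len(s),s[:,0].mean().round(4),s[:,1].min().round(4),s[:,1].max().round(4))
pg=(u>180)&(u<210)&(v>143)&(v<175)&(S<90)&(X[...,2]>.15);q=Z[pg];print('peg',len(q),np.percentile(q,[2,50,98],axis=0).round(4).tolist())
for x in(.164,.172,.18,.188,.196): 
    s=q[abs(q[:,2]-x)<.004]
    if len(s):print(x,s.mean(0).round(4),s[:,1].min(),s[:,1].max())
t=(abs(X[...,2]-.06)<.004)&(u>520)&(u<585)&(v>40)&(v<150)&(S<80)&(V>120)|(H>100)&(H<130)&(S>80)&(u>530)&(u<580)&(v>40)&(v<100)&(abs(X[...,2]-.06)<.004);rect(t)
br=(H>12)&(H<32)&(S>90)&(u>540)&(u<580)&(v>125)&(v<155)&(abs(X[...,2]-.06)<.006);print('brass',br.sum(),np.median(X[br],0) if br.any() else '')
rect((H>55)&(H<90)&(S>80)&(u>485)&(u<585)&(v<200)&(abs(X[...,2]-.02)<.006))
c=cv2.resize(p[30:200,490:620],(520,680)[:2]);cv2.imwrite('pics/c2.png',cv2.resize(np.hstack([p[60:200,170:280],p[30:170,490:600]]),(800,510),interpolation=cv2.INTER_CUBIC))
E
python3 fit4.py
```

```text
4235 [ 0.5838 -0.3461  0.0153] [ 588.  -361.7] [ 97.9 187.3] 85.89
sp 0.04 102 -0.0536 -0.0188 0.0118
sp 0.06 113 -0.0394 -0.0181 0.0118
sp 0.08 112 -0.0255 -0.0169 0.0121
sp 0.1 127 -0.0115 -0.0168 0.0121
sp 0.12 148 0.0025 -0.0171 0.0123
sp 0.14 134 0.0161 -0.0163 0.0125
sp 0.16 82 0.0307 -0.0162 0.0128
sp 0.18 233 0.0465 -0.0159 0.0127
peg 256 [[0.0061, -0.0175, 0.1511], [0.0228, -0.0005, 0.1822], [0.0368, 0.0026, 0.1979]]
0.164 [ 0.0324 -0.006   0.1643] -0.017560567359764058 0.00257848356340884
0.172 [ 0.0325 -0.0022  0.172 ] -0.017742513861034436 0.0023493718038973405
0.18 [ 0.0253 -0.0005  0.18  ] -0.005548248636970305 0.00250466184017867
0.188 [ 0.0183 -0.0005  0.1879] -0.007146950266112325 0.0023362694343638003
0.196 [ 0.0109 -0.0018  0.1954] -0.006404398302188726 0.002302334303154353
3039 [0.57   0.1581 0.061 ] [580.6 161.9] [151.2  53.8] 12.36
brass 61 [0.64291947 0.17469017 0.06113339]
2065 [0.6017 0.124  0.0207] [620.3 136.6] [216.5 119.1] 30.28
```

View pics/c2.png

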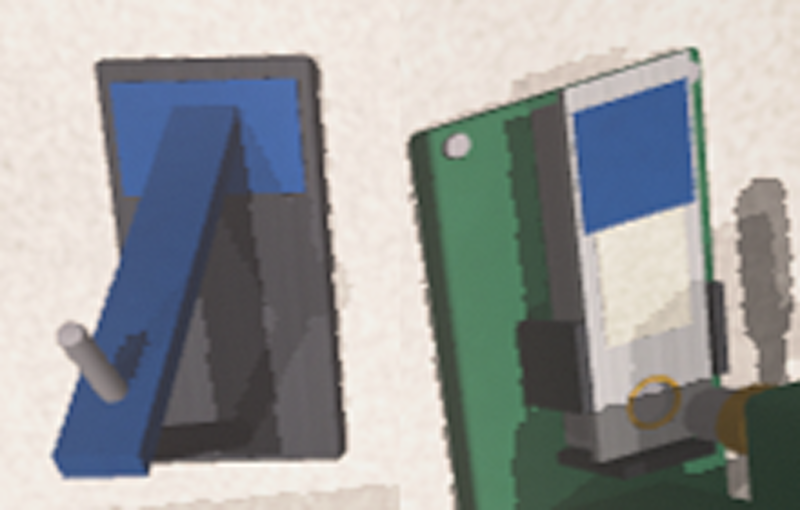

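Request:
send_rows(
  plan=[
    [[-1,-0.19,0.77,0,0.12],[-1,-0.19,0.77,0,0.24],[-1,-0.19,0.77,0,0.28],[-1,-0.19,0.77,0,0.28],[-1,-0.19,0.77,0,0.28],[-1,-0.19,0.77,0,0.28]],
  ],
)

```text
t: 4.2
tool_pos: [0.5984, -0.0517, 0.4168]
orientation: [-0.322, 3.123, -0.0]
force: [-0.1, -1.0, 0.9]
opening: 0.093
gripper_force: 0.0
```

Request:
send_rows(
  plan=[
    [[-1,-0.19,0.77,0,0],[-1,-0.19,0.77,0,0],[-1,-0.19,0.77,0,0],[-1,-0.19,0.77,0,0],[-1,-0.19,0.77,0,0],[-1,-0.19,0.77,0,0]],
  ],
)

```text
t: 4.7
tool_pos: [0.5604, 0.1, 0.4159]
orientation: [-0.319, 3.125, -0.0]
force: [0.1, -0.4, 0.6]
opening: 0.0928
gripper_force: 0.0
```

Request:
send_rows(
  plan=[
    [[-1,-0.19,0.77,0,0],[-1,-0.19,0.77,0,0],[-1,-0.19,0.77,0,0],[-1,-0.19,0.77,0,0],[-1,-0.19,0.77,0,0],[-1,-0.19,0.77,0,0],[-1,-0.19,0.77,0,0]],
  ],
)

```text
t: 5.28
tool_pos: [0.5234, 0.2511, 0.4154]
orientation: [0.312, -3.126, 0.001]
force: [1.2, -0.0, 0.4]
opening: 0.0932
gripper_force: 0.0
```

```bash
python3 - <<'E'
from h import *
s=telemetry.read_state();print(s['tool_pos'],np.degrees(s['orientation']))
M=R.from_rotvec(s['orientation']).as_matrix();print(np.degrees(np.arctan2(M[1,0],M[0,0])),s['q'])
E
```

```text
[0.52335441 0.25113438 0.41537412] [ 1.78611506e+01 -1.79101515e+02  8.00931699e-02]
-168.6098621030771 [ 3.59594160e-01  7.82745645e-02  1.21975600e+00 -8.46235827e-04
  1.84396057e+00 -1.41022582e+00]
```

Request:
send_rows(
  plan=[
    [[-1,0,0.025,-0.2,0],[-1,0,0.025,-0.4,0],[-1,0,0.025,-0.55,0],[-1,0,0.025,-0.63,0],[-1,0,0.025,-0.69,0],[-1,0,0.025,-0.69,0],[-1,0,0.025,-0.69,0],[0.3,0,0.025,-0.69,0],[0.3,0,0.025,-0.69,0],[0.3,0,0.025,-0.69,0],[0.3,0,0.025,-0.69,0],[0.3,0,0.025,-0.69,0]],
  ],
  force=60,
)

```text
t: 6.28
tool_pos: [0.5229, 0.2574, 0.2784]
orientation: [-0.313, 3.125, 0.0]
force: [0.3, -0.7, -0.1]
opening: 0.064
gripper_force: 0.0
```

```bash
python3 - <<'E'
from h import *
print(telemetry.read_state())
p,d,K,E=cam('side')
w=cam('wrist')[0]
a=cv2.resize(p[100:240,220:360],(500,500),interpolation=cv2.INTER_CUBIC)
cv2.imwrite('pics/g1.png',a)
E
```

```text
{'t': 6.2833, 'q': array([ 3.69515701e-01,  6.88335641e-02,  1.47654012e+00, -2.18604372e-05,
        1.59511713e+00, -1.40103030e+00]), 'dq': array([ 0.001389  ,  0.00293667,  0.0064061 , -0.00052295, -0.00240166,
        0.00028689]), 'joint_torque': array([-7.14404974e-02, -5.33503532e+01, -4.97894132e+01, -7.39782146e-03,
        7.42443698e-02, -1.22266920e-03]), 'tool_pos': array([0.52289473, 0.2574179 , 0.27835644]), 'orientation': array([-3.13137349e-01,  3.12487454e+00,  4.27815748e-04]), 'force': array([ 0.26499108, -0.67607909, -0.12195937]), 'wrist_torque': array([-0.02946898, -0.02561764,  0.01158396]), 'gripper_force': 0.0, 'opening': 0.06398111263172908}
```

Request:
send_rows(
  plan=[
    [[1,0,0,0,0],[1,0,0,0,0],[1,0,0,0,0],[1,0,0,0,0],[1,0,0,0,0],[1,0,0,0,0],[1,0,0,0,0],[1,0,0,0,0],[1,0,0,0,0],[1,0,0,0,0]],
  ],
  force=60,
)

```text
t: 7.22
tool_pos: [0.5225, 0.258, 0.2776]
orientation: [0.314, -3.126, -0.002]
force: [-0.4, 5.7, -0.9]
opening: 0.0226
gripper_force: 60.0
```

Request:
send_rows(
  plan=[
    [[1,-0.027,-0.005,-0.051,0],[1,-0.049,-0.01,-0.101,0],[1,-0.067,-0.0135,-0.152,0],[1,-0.081,-0.0165,-0.205,0],[1,-0.081,-0.0165,-0.205,0]],
  ],
)

```text
t: 7.63
tool_pos: [0.5063, 0.2547, 0.2367]
orientation: [-0.314, 3.125, 0.002]
force: [-2.6, 4.1, 6.8]
opening: 0.0227
gripper_force: 60.0
```

```bash
cat > st.py <<'E'
from h import *
s=telemetry.read_state()
for k in('t','tool_pos','force','wrist_torque','opening','gripper_force'):print(k,np.round(s[k],4))
p,d,K,E=cam('side');X=cloud(d,K,E)
h=cv2.cvtColor(p,cv2.COLOR_BGR2HSV);H,S,V=[h[...,i].astype(int) for i in range(3)]
a=np.radians(11.6);Rz=np.array([[np.cos(a),-np.sin(a),0],[np.sin(a),np.cos(a),0],[0,0,1]])
Y=(X-np.array([.657,.176,0]))@Rz
q=Y[((H<8)|(H>172))&(S>100)&(d>0)&(abs(Y[...,1]-.105)<.025)&(abs(Y[...,0]+.1)<.08)]
print(len(q),q[:,0].min(),q[:,0].max(),np.polyfit(q[:,0],q[:,2],1) if len(q)>3 else '')
cv2.imwrite('pics/st%d.png'%int(s['t']*100),cv2.resize(p[100:240,220:360],(500,500),interpolation=cv2.INTER_CUBIC))
E
python3 st.py
```

```text
t 7.6333
tool_pos [0.5063 0.2547 0.2367]
force [-2.5878  4.0974  6.795 ]
wrist_torque [ 0.8079  0.004  -0.0305]
opening 0.0227
gripper_force 59.9861
24 -0.17181105115421355 -0.076640256238542 [-0.38033856  0.19807205]
```

Request:
send_rows(
  plan=[
    [[1,-0.012,-0.0025,-0.054,0],[1,-0.019,-0.0035,-0.108,0],[1,-0.023,-0.0045,-0.163,0],[1,-0.023,-0.0045,-0.217,0],[1,-0.019,-0.0035,-0.272,0],[1,-0.012,-0.0025,-0.326,0],[1,0,0,-0.38,0],[1,0.014,0.003,-0.433,0],[1,0.032,0.0065,-0.484,0],[1,0.046,0.0095,-0.515,0],[1,0.046,0.0095,-0.515,0],[1,0.046,0.0095,-0.515,0],[1,0.046,0.0095,-0.515,0],[1,0.046,0.0095,-0.515,0]],
  ],
)

```text
t: 8.85
tool_pos: [0.5159, 0.2567, 0.1358]
orientation: [-0.314, 3.125, 0.002]
force: [-7.9, 1.9, 13.6]
opening: 0.0229
gripper_force: 60.0
```

```bash
python3 st.py
```

```text
t 8.85
tool_pos [0.5159 0.2567 0.1358]
force [-7.9373  1.941  13.5742]
wrist_torque [ 0.3778  1.0663 -0.0171]
opening 0.0229
gripper_force 60.0085
34 -0.15778145345853126 -0.0801632808121016 [0.22432982 0.17640097]
```

Request:
send_rows(
  plan=[
    [[1,0.003,0.001,-0.01,0],[1,0.006,0.001,-0.02,0],[1,0.006,0.001,-0.02,0],[1,0.006,0.001,-0.02,0]],
  ],
)

```text
t: 9.23
tool_pos: [0.5174, 0.257, 0.1322]
orientation: [-0.314, 3.124, 0.002]
force: [-8.6, 1.3, 14.9]
opening: 0.0225
gripper_force: 60.0
```

Request:
send_rows(
  plan=[
    [[1,0.003,0.001,-0.008,0],[1,0.006,0.001,-0.016,0],[1,0.006,0.001,-0.016,0],[1,0.006,0.001,-0.016,0],[1,0.006,0.001,-0.016,0]],
  ],
)

```text
t: 9.65
tool_pos: [0.5188, 0.2573, 0.1292]
orientation: [-0.314, 3.123, 0.002]
force: [-8.4, 2.0, 15.0]
opening: 0.0227
gripper_force: 60.0
```

```bash
python3 st.py; ls pics
```

```text
t 9.65
tool_pos [0.5188 0.2573 0.1292]
force [-8.3983  1.9809 14.9963]
wrist_torque [0.4617 0.9471 0.0973]
opening 0.0227
gripper_force 60.0181
36 -0.15270553014535607 -0.08288358254216832 [0.05841293 0.15030673]
c2.png
crops0.png
g1.png
scene0.png
side0.png
st763.png
st885.png
st965.png
w1.png
w2.png
```

```bash
python3 - <<'E'
from h import *
p=cam('side')[0];q=cam('scene')[0];w=cam('wrist')[0]
r=lambda c:cv2.resize(c,(400,300),interpolation=cv2.INTER_CUBIC)
cv2.imwrite('pics/stop.png',np.vstack([np.hstack([r(p[130:220,240:360]),r(q[190:295,340:480])]),np.hstack([r(w[:200]),r(w[120:320,120:520])])]))
E
```

```text
(no output)
```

View pics/stop.png

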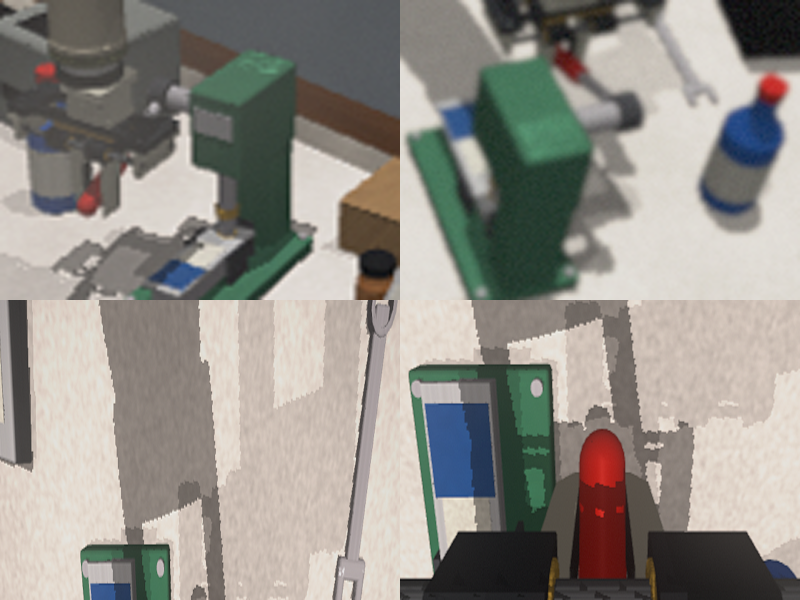

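```bash
cat > ang.py <<'E'
from h import *
p,d,K,E=cam('wrist');X=cloud(d,K,E)
h=cv2.cvtColor(p,cv2.COLOR_BGR2HSV);H,S,V=[h[...,i].astype(int) for i in range(3)]
a=np.radians(11.6);Rz=np.array([[np.cos(a),-np.sin(a),0],[np.sin(a),np.cos(a),0],[0,0,1]])
Y=(X-np.array([.657,.176,0]))@Rz
q=Y[((H<8)|(H>172))&(S>100)&(d>0)&(abs(Y[...,1]-.107)<.02)&(Y[...,2]>.06)]
pts=[]
for x in np.arange(q[:,0].min()+.014,q[:,0].max(),.004):
    s=q[abs(q[:,0]-x)<.003]
    if len(s)>4:pts.append((x,np.percentile(s[:,2],97)))
pts=np.array(pts);print(pts.round(4).tolist());k=np.polyfit(pts[:,0],pts[:,1],1);print('slope deg',np.degrees(np.arctan(k[0])),'xmin',q[:,0].min())
E
python3 ang.py
```

```text
[[-0.138, 0.1438], [-0.134, 0.1454], [-0.13, 0.1472], [-0.126, 0.1489], [-0.122, 0.151], [-0.118, 0.153], [-0.114, 0.1541], [-0.11, 0.1542], [-0.106, 0.1494], [-0.098, 0.1623], [-0.094, 0.1639], [-0.09, 0.1656], [-0.086, 0.167], [-0.082, 0.1671], [-0.078, 0.1631]]
slope deg 21.726628850438484 xmin -0.15198314779256578
```

Request:
send_rows(
  plan=[
    [[1,-0.007,-0.001,0.017,0],[1,-0.015,-0.003,0.035,0],[1,-0.027,-0.006,0.07,0],[1,-0.039,-0.008,0.105,0],[1,-0.047,-0.01,0.141,0],[1,-0.055,-0.011,0.178,0],[1,-0.06,-0.012,0.215,0],[1,-0.064,-0.013,0.252,0],[1,-0.066,-0.013,0.29,0],[1,-0.065,-0.013,0.327,0],[1,-0.063,-0.013,0.364,0],[1,-0.059,-0.012,0.402,0],[1,-0.053,-0.011,0.439,0],[1,-0.045,-0.009,0.475,0],[1,-0.035,-0.007,0.511,0],[1,-0.035,-0.007,0.511,0]],
  ],
)

```text
t: 11.23
tool_pos: [0.5119, 0.2558, 0.231]
orientation: [-0.313, 3.123, 0.003]
force: [-0.9, 5.1, 4.2]
opening: 0.023
gripper_force: 60.0
```

```bash
python3 st.py|head -6; python3 ang.py
```

```text
t 11.2333
tool_pos [0.5119 0.2558 0.231 ]
force [-0.9105  5.1206  4.2353]
wrist_torque [0.81   0.4452 0.0621]
opening 0.023
gripper_force 60.0012
[[-0.1477, 0.2585], [-0.1437, 0.2576], [-0.1397, 0.2566], [-0.1357, 0.2553], [-0.1317, 0.2544], [-0.1277, 0.2534], [-0.1237, 0.2521], [-0.1197, 0.2512], [-0.1157, 0.25], [-0.1117, 0.2488], [-0.1077, 0.2433], [-0.0877, 0.2421], [-0.0837, 0.2412], [-0.0797, 0.2401], [-0.0757, 0.2393], [-0.0717, 0.2375]]
slope deg -15.443888002259067 xmin -0.16166843033371323
```

Request:
send_rows(
  plan=[
    [[1,0.012,0.002,0.036,0],[1,0.025,0.005,0.07,0],[1,0.041,0.008,0.104,0],[1,0.051,0.01,0.127,0],[1,0.064,0.013,0.149,0],[1,0.064,0.013,0.149,0],[1,0.064,0.013,0.149,0]],
  ],
)

```text
t: 11.92
tool_pos: [0.5233, 0.2582, 0.2583]
orientation: [0.314, -3.125, -0.002]
force: [-1.6, 4.7, 0.6]
opening: 0.0231
gripper_force: 60.0
```

```bash
python3 st.py|head -6; python3 ang.py
```

```text
t 11.9167
tool_pos [0.5233 0.2582 0.2583]
force [-1.5721  4.6642  0.6297]
wrist_torque [0.8878 0.7347 0.0136]
opening 0.0231
gripper_force 60.0014
[[-0.1351, 0.2904], [-0.1311, 0.2896], [-0.1271, 0.2879], [-0.1231, 0.2856], [-0.1191, 0.2838], [-0.1151, 0.2817], [-0.1111, 0.2799], [-0.1071, 0.2777], [-0.1031, 0.2757], [-0.0991, 0.2739], [-0.0951, 0.2697], [-0.0911, 0.2638]]
slope deg -29.221215565538515 xmin -0.14912725026826562
```

Request:
send_rows(
  plan=[
    [[1,0.008,0.002,0.016,0],[1,0.016,0.003,0.03,0],[1,0.023,0.005,0.044,0],[1,0.03,0.006,0.056,0],[1,0.03,0.006,0.056,0],[1,0.03,0.006,0.056,0],[1,0.03,0.006,0.056,0]],
  ],
)

```text
t: 12.6
tool_pos: [0.5276, 0.2591, 0.266]
orientation: [0.314, -3.119, 0.0]
force: [-2.2, 6.9, -11.1]
opening: 0.0228
gripper_force: 60.0
```

```bash
python3 st.py|head -6; python3 ang.py
```

```text
t 12.6
tool_pos [0.5276 0.2591 0.266 ]
force [ -2.2137   6.8773 -11.0652]
wrist_torque [1.118e+00 7.909e-01 6.000e-04]
opening 0.0228
gripper_force 59.9942
[[-0.1303, 0.2995], [-0.1263, 0.2985], [-0.1223, 0.2964], [-0.1183, 0.2943], [-0.1143, 0.2919], [-0.1103, 0.2896], [-0.1063, 0.2875], [-0.1023, 0.2848], [-0.0983, 0.2826], [-0.0943, 0.2805], [-0.0903, 0.277], [-0.0863, 0.2715]]
slope deg -31.296590307243836 xmin -0.14430900746064632
```

Request:
send_rows(
  plan=[
    [[0.3,0,0,0,0],[-0.2,0,0,0,0],[-0.5,0,0,0,0],[-1,0,0,0,0],[-1,0,0,0,0],[-1,0,0,0,0],[-1,0,0,0,0],[-1,0,0,0,0],[-1,0,0,0,0],[-1,0,0,0,0]],
  ],
)

```text
t: 13.53
tool_pos: [0.5299, 0.2586, 0.2697]
orientation: [-0.313, 3.126, -0.0]
force: [0.4, -0.1, -0.4]
opening: 0.085
gripper_force: 0.0
```

```bash
python3 st.py|head -6; python3 ang.py|tail -1; python3 - <<'E'
from h import *
f=np.load('w1.npz');d,K=f['d'],f['K'];Y=cloud(d,K,np.array(viewer.calibration('wrist')['hand_eye']))
q=Y[(d>0)&(d<.2)]
for lo in np.arange(-.16,.03,.02):
    s=q[(q[:,2]>=lo)&(q[:,2]<lo+.02)]
    if len(s):print(round(lo,2),len(s),s.min(0).round(3),s.max(0).round(3))
E
```

```text
t 13.5333
tool_pos [0.5299 0.2586 0.2697]
force [ 0.4281 -0.0868 -0.449 ]
wrist_torque [ 0.0698 -0.0253  0.0123]
opening 0.085
gripper_force 0.0
slope deg -30.556528523008765 xmin -0.14460450038615735
-0.12 169 [ 0.024 -0.066 -0.102] [ 0.028  0.064 -0.1  ]
-0.1 47509 [ 0.001 -0.083 -0.1  ] [ 0.038  0.08  -0.08 ]
-0.08 9328 [-0.011 -0.087 -0.08 ] [ 0.038  0.085 -0.06 ]
-0.06 1924 [-0.009 -0.065 -0.06 ] [ 0.011  0.063 -0.04 ]
-0.04 2695 [-0.008 -0.065 -0.04 ] [ 0.011  0.063 -0.02 ]
-0.02 1924 [-0.007 -0.063 -0.02 ] [ 0.011  0.061 -0.   ]
-0.0 1023 [-0.007 -0.062  0.   ] [0.011 0.06  0.017]
```

Request:
send_rows(
  plan=[
    [[-1,0,0,0.16,0],[-1,0,0,0.325,0],[-1,0,0,0.325,0],[-1,-0.345,-0.605,0.325,0],[-1,-0.345,-0.605,0.325,0],[-1,-0.345,-0.605,0.325,0],[-1,-0.345,-0.605,0.325,0],[-1,-0.345,-0.605,0.1,0],[-1,-0.345,-0.605,-0.1,0],[-1,-0.345,-0.605,-0.3,0],[-1,-0.345,-0.605,-0.5,0],[-1,-0.345,-0.605,-0.5,0],[-1,-0.345,-0.605,-0.5,0]],
  ],
)

```text
t: 14.72
tool_pos: [0.4591, 0.1373, 0.1682]
orientation: [0.312, -3.121, 0.001]
force: [0.1, -0.1, -0.4]
opening: 0.093
gripper_force: 0.0
```

```bash
cat > tg.py <<'E'
from h import *
s=telemetry.read_state()
M=R.from_rotvec(s['orientation']).as_matrix();print(s['t'],s['tool_pos'].round(4),np.degrees(np.arctan2(M[1,0],M[0,0])).round(2),s['force'].round(1))
p,d,K,E=cam('wrist');X=cloud(d,K,E);np.savez('w3.npz',p=p,d=d,K=K,E=E);cv2.imwrite('pics/w3.png',p)
h=cv2.cvtColor(p,cv2.COLOR_BGR2HSV);H,S,V=[h[...,i].astype(int) for i in range(3)]
a=np.radians(11.6);Rz=np.array([[np.cos(a),-np.sin(a),0],[np.sin(a),np.cos(a),0],[0,0,1]])
Y=(X-np.array([.657,.176,0]))@Rz
m=(H>100)&(H<130)&(S>80)&(d>0)&(abs(Y[...,2]-.06)<.006)&(abs(Y[...,1])<.04)
m=cv2.morphologyEx(m.astype(np.uint8),cv2.MORPH_OPEN,np.ones((3,3)))>0
q=Y[m];r=cv2.minAreaRect((q[:,:2]*1000).astype(np.float32));print(len(q),r,np.median(q[:,2]))
E
python3 tg.py
```

```text
14.7167 [0.4591 0.1373 0.1682] -168.57 [ 0.1 -0.1 -0.4]
1955 ((-121.71315002441406, 0.9836616516113281), (44.18224334716797, 45.28255844116211), 0.7635326385498047) 0.060891358844545274
```

Request:
send_rows(
  plan=[
    [[-1,0,0,-0.2,0],[-1,0,0,-0.4,0],[-1,0,0,-0.5,0],[-1,0,0,-0.563,0],[-1,0,0,-0.563,0],[-1,0,0,-0.563,0],[-1,0.12,0.024,-0.563,0],[-1,0.25,0.048,-0.563,0],[-1,0.38,0.073,-0.563,0],[-1,0.45,0.088,-0.563,0],[-1,0.499,0.097,-0.563,0],[-1,0.499,0.097,-0.563,0],[-0.5,0.499,0.097,-0.563,0],[0,0.499,0.097,-0.563,0],[0.3,0.499,0.097,-0.563,0],[1,0.499,0.097,-0.563,0],[1,0.499,0.097,-0.563,0],[1,0.499,0.097,-0.563,0],[1,0.499,0.097,-0.563,0],[1,0.499,0.097,-0.563,0]],
  ],
  force=30,
)

```text
t: 16.43
tool_pos: [0.5604, 0.1571, 0.057]
orientation: [0.313, -3.126, -0.0]
force: [-0.2, 0.3, 1.0]
opening: 0.0493
gripper_force: 30.0
```

Request:
send_rows(
  plan=[
    [[1,0,0,0.035,0],[1,0,0,0.07,0],[1,0,0,0.07,0],[1,0,0,0.07,0]],
  ],
)

```text
t: 16.77
tool_pos: [0.5614, 0.1572, 0.0721]
orientation: [-0.313, 3.124, 0.0]
force: [0.2, -0.1, -0.4]
opening: 0.0494
gripper_force: 30.0
```

```bash
cat > v.py <<'E'
from h import *
import sys
s=telemetry.read_state();print(s['t'],s['tool_pos'].round(4),s['force'].round(1),s['wrist_torque'].round(2),s['opening'])
# tag plane tilt from blue stripe in wrist view
p,d,K,E=cam('wrist');X=cloud(d,K,E)
h=cv2.cvtColor(p,cv2.COLOR_BGR2HSV);H,S,V=[h[...,i].astype(int) for i in range(3)]
M=R.from_rotvec(s['orientation']).as_matrix();T=(X-s['tool_pos'])@M
m=(d>0)&(abs(T[...,1])<.018)&(T[...,0]>-.10)&(T[...,0]<.09)&(T[...,2]>-.06)&(T[...,2]<.06)
m&=(H>100)&(H<130)&(S>70) 
q=T[m];c=q.mean(0) if len(q) else 0
if len(q)>20:
    k,_,_,_=np.linalg.lstsq(np.c_[q[:,:2],np.ones(len(q))],q[:,2],rcond=None);print(len(q),'tool-frame z slope along x deg',np.degrees(np.arctan(k[0])),'y',np.degrees(np.arctan(k[1])),'xrange',np.percentile(q[:,0],[1,99]),'z at x=0',k[2])
if len(sys.argv)>1:
    o=cam('side')[0] if sys.argv[1]!='w' else p
    cv2.imwrite('pics/%s.png'%sys.argv[2],np.hstack([cv2.resize(o,(640,400))])if len(sys.argv)<4 else cv2.resize(o[int(sys.argv[3]):int(sys.argv[4]),int(sys.argv[5]):int(sys.argv[6])],None,fx=4,fy=4,interpolation=cv2.INTER_CUBIC))
E
python3 v.py
```

```text
16.7667 [0.5614 0.1572 0.0721] [ 0.2 -0.1 -0.4] [0.07 0.05 0.01] 0.04940609417666602
6468 tool-frame z slope along x deg -0.40386533984234807 y -0.0732652518468883 xrange [-0.00426307  0.04453959] z at x=0 -0.0036981479694559553
```

Request:
send_rows(
  plan=[
    [[1,-0.1,-0.02,0,0],[1,-0.2,-0.041,0,0],[1,-0.3,-0.061,0,0],[1,-0.4,-0.081,0,0],[1,-0.429,-0.087,0,0],[1,-0.429,-0.087,0,0],[1,-0.429,-0.087,-0.05,0],[1,-0.429,-0.087,-0.08,0],[1,-0.429,-0.087,-0.1,0],[1,-0.429,-0.087,-0.12,0],[1,-0.429,-0.087,-0.12,0]],
  ],
)

```text
t: 17.73
tool_pos: [0.4755, 0.1398, 0.0466]
orientation: [-0.313, 3.126, 0.0]
force: [1.0, 0.3, 2.4]
opening: 0.0496
gripper_force: 30.0
```

```bash
python3 v.py
```

```text
17.7333 [0.4755 0.1398 0.0466] [1.  0.3 2.4] [ 0.18 -0.37  0.05] 0.04963289103482964
6613 tool-frame z slope along x deg 14.09526593634504 y -0.1934816581183009 xrange [-0.0042552   0.04316404] z at x=0 -0.004616512769884138
```

Request:
send_rows(
  plan=[
    [[1,0,0,-0.02,0],[1,0,0,-0.04,0],[1,0,0,-0.06,0],[1,0,0,-0.08,0],[1,0,0,-0.1,0],[1,0,0,-0.113,0],[1,0,0,-0.113,0],[1,0,0,-0.113,0]],
  ],
)

```text
t: 18.45
tool_pos: [0.4765, 0.1399, 0.0274]
orientation: [-0.313, 3.123, 0.0]
force: [-9.1, -1.9, 28.7]
opening: 0.0494
gripper_force: 30.0
```

```bash
python3 v.py
```

```text
18.45 [0.4765 0.1399 0.0274] [-9.1 -1.9 28.7] [-0.22  1.36  0.03] 0.04936575159194924
6315 tool-frame z slope along x deg 33.95185714945107 y -0.20119597611915901 xrange [-0.00211703  0.03848057] z at x=0 -0.0088525104641168
```

Request:
send_rows(
  plan=[
    [[1,0,0,0.1,0],[1,0,0,0.3,0],[1,0,0,0.5,0],[1,0,0,0.7,0],[1,0,0,0.9,0],[1,0,0,1,0],[1,0,0,1,0]],
  ],
)

```text
t: 19.08
tool_pos: [0.4774, 0.14, 0.2303]
orientation: [-0.312, 3.118, 0.001]
force: [-0.4, -0.1, -1.8]
opening: 0.0497
gripper_force: 30.0
```

```bash
python3 v.py s s1 50 250 200 400; python3 - <<'E'
from h import *
s=telemetry.read_state();M=R.from_rotvec(s['orientation']).as_matrix();print(s['q'])
p,d,K,E=cam('wrist');T=(cloud(d,K,E)-s['tool_pos'])@M
cv2.imwrite('pics/w5.png',p)
# all tag points: near the plane, |y|<.024
h=cv2.cvtColor(p,cv2.COLOR_BGR2HSV);H,S,V=[h[...,i].astype(int) for i in range(3)]
for n in('side','scene'):
    p,d,K,E=cam(n);t=(cloud(d,K,E)-s['tool_pos'])@M
    m=(d>0)&(abs(t[...,1])<.03)&(abs(t[...,0]+.02)<.12)&(abs(t[...,2])<.09);q=t[m]
    for x in np.arange(-.11,.07,.015):
        z=q[abs(q[:,0]-x)<.006]
        if len(z):print(n,x.round(3),len(z),np.percentile(z[:,2],[5,50,95]).round(4),np.percentile(z[:,1],[2,98]).round(3))
E
```

```text
19.0833 [0.4774 0.14   0.2303] [-0.4 -0.1 -1.8] [ 0.02 -0.08 -0.04] 0.04970803435442215
6310 tool-frame z slope along x deg 33.23279559522252 y -0.2564124335423721 xrange [-0.0022605   0.03855054] z at x=0 -0.008581437142479031
[ 1.82351234e-01 -1.51912361e-01  1.78917393e+00 -8.87328136e-05
  1.50405369e+00 -1.58792702e+00]
side -0.035 4 [-0.0281 -0.0241 -0.0225] [-0.025  0.025]
side -0.02 27 [-0.0245 -0.0197 -0.0123] [-0.006  0.024]
side -0.005 57 [-0.0534 -0.0145 -0.0052] [-0.015  0.029]
side 0.01 107 [-0.0768 -0.008   0.0082] [-0.03  0.03]
side 0.025 77 [-0.0858  0.0057  0.0154] [-0.027  0.027]
side 0.04 64 [-0.0838  0.0179  0.0276] [-0.027  0.029]
side 0.055 3 [0.0214 0.0216 0.0231] [0.001 0.021]
scene -0.095 12 [-0.0627 -0.0587 -0.0573] [-0.022  0.025]
scene -0.08 22 [-0.059  -0.056  -0.0538] [-0.024  0.023]
scene -0.065 21 [-0.05   -0.0471 -0.0434] [-0.025  0.02 ]
scene -0.05 19 [-0.0408 -0.0364 -0.0326] [-0.024  0.022]
scene -0.035 68 [-0.0877 -0.0782 -0.025 ] [-0.029  0.028]
scene -0.02 32 [-0.0891 -0.0204 -0.0142] [-0.026  0.028]
scene -0.005 72 [-0.0677 -0.0211  0.0089] [-0.029  0.028]
scene 0.01 20 [-0.0403 -0.0022  0.0044] [-0.015  0.027]
scene 0.025 12 [0.0073 0.0111 0.0147] [-0.009  0.024]
scene 0.04 5 [0.0183 0.0214 0.0222] [-0.004  0.013]
```

View pics/s1.png

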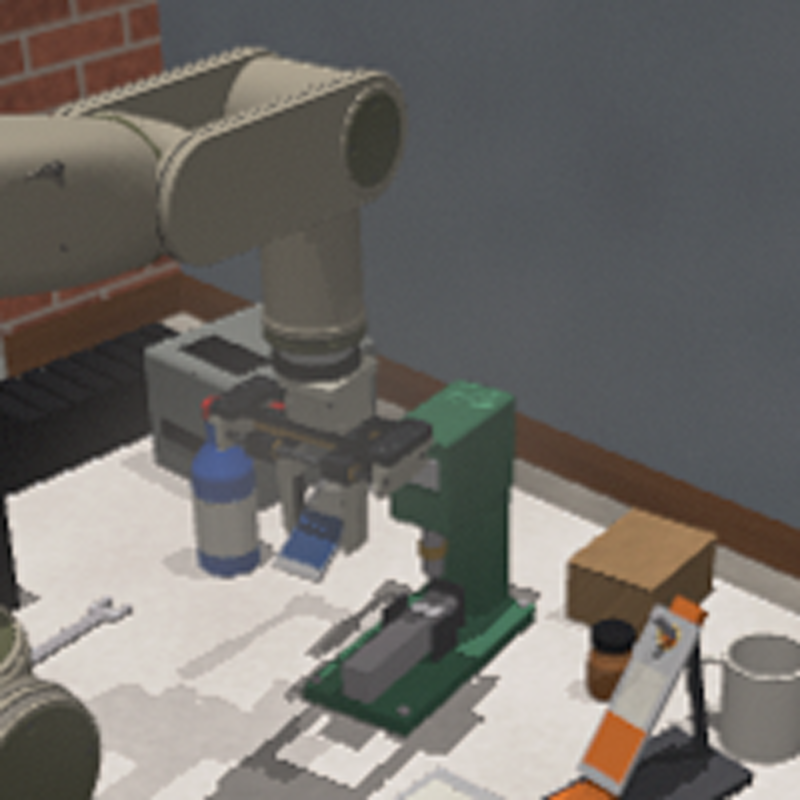

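Request:
send_rows(
  plan=[
    [[1,0.05,-0.2,0.15,-0.05],[1,0.05,-0.4,0.15,-0.1],[1,0.05,-0.6,0.15,-0.15],[1,0.05,-0.83,0.15,-0.2],[1,0.05,-0.83,0.15,-0.258],[1,0.05,-0.83,0.15,-0.258]],
  ],
)

```text
t: 19.83
tool_pos: [0.4837, -0.0291, 0.2522]
orientation: [-0.123, -3.135, 0.0]
force: [0.4, -1.1, -1.6]
opening: 0.0496
gripper_force: 30.0
```

Request:
send_rows(
  plan=[
    [[1,0.05,-0.2,0,0],[1,0.05,-0.4,0,0],[1,0.05,-0.6,0,0],[1,0.05,-0.83,0,0],[1,0.05,-0.83,0,0]],
  ],
)

```text
t: 20.25
tool_pos: [0.4938, -0.1966, 0.2524]
orientation: [-0.113, -3.137, 0.002]
force: [1.1, 0.7, -1.5]
opening: 0.0493
gripper_force: 30.0
```

Request:
send_rows(
  plan=[
    [[1,0.05,-0.2,0,0],[1,0.05,-0.4,0,0],[1,0.05,-0.6,0,0],[1,0.05,-0.78,0,0],[1,0.05,-0.83,0,0],[1,0.05,-0.83,0,0]],
  ],
)

```text
t: 20.75
tool_pos: [0.5044, -0.3593, 0.2521]
orientation: [-0.112, -3.137, -0.003]
force: [0.1, -0.5, -0.5]
opening: 0.0494
gripper_force: 30.0
```

```bash
python3 v.py; cat > eye.py <<'E'
from h import *
s=telemetry.read_state();M=R.from_rotvec(s['orientation']).as_matrix();print('yaw',np.degrees(np.arctan2(M[1,0],M[0,0])))
k=np.tan(np.radians(33.2));eT=np.array([-.0757,0,-.0552]);ew=s['tool_pos']+M@eT;print('pred eye',ew)
o=[]
for n in('side','scene'):
    p,d,K,E=cam(n);X=cloud(d,K,E);t=(X-s['tool_pos'])@M
    pl=t[...,2]-k*t[...,0]+.0056
    m=(d>0)&(abs(pl)<.012)&(abs(t[...,1])<.03)&(t[...,0]<-.03)&(t[...,0]>-.125)
    q=t[m];print(n,len(q),'x',np.percentile(q[:,0],[0,3,50]).round(4),'y',np.percentile(q[:,1],[2,98]).round(4),'pl',np.percentile(pl[m],[10,50,90]).round(4))
    h=cv2.cvtColor(p,cv2.COLOR_BGR2HSV);b=m&(h[...,0]>10)&(h[...,0]<35)&(h[...,1]>80);print('brass',b.sum(),t[b].mean(0) if b.any() else '')
    c=np.linalg.inv(E)@np.r_[ew,1];u=K[0,0]*c[0]/-c[2]+K[0,2];v=K[1,1]*-c[1]/-c[2]+K[1,2];print('uv',u,v)
    u,v=int(u),int(v);o.append(cv2.resize(p[v-30:v+45,u-40:u+40],(400,375),interpolation=cv2.INTER_CUBIC))
cv2.imwrite('pics/eye%d.png'%int(s['t']*100),np.hstack(o));print('%d'%int(s['t']*100))
E
python3 eye.py
```

```text
20.75 [ 0.5044 -0.3593  0.2521] [ 0.1 -0.5 -0.5] [0.02 0.04 0.01] 0.049441482749750264
6288 tool-frame z slope along x deg 33.17268493944461 y -0.29860806834757675 xrange [-0.00252199  0.03826054] z at x=0 -0.008307385757345112
yaw 175.95724632096736
pred eye [ 0.58039272 -0.36306114  0.30749693]
side 6 x [-0.0916 -0.0909 -0.0859] y [-0.0221  0.0223] pl [-0.0026 -0.0018  0.0025]
brass 0 
uv 422.14769338394564 202.79092989616672
scene 145 x [-0.0925 -0.092  -0.0716] y [-0.0213  0.0272] pl [-0.0023 -0.0014  0.0033]
brass 0 
uv 181.56677257431699 192.68054628271926
2080
```

Request:
send_rows(
  plan=[
    [[1,0.012,0.011,-0.15,0],[1,0.012,0.011,-0.3,0],[1,0.012,0.011,-0.42,0],[1,0.012,0.011,-0.5,0],[1,0.012,0.011,-0.5,0],[1,0.012,0.011,-0.5,0]],
  ],
)

```text
t: 21.4
tool_pos: [0.5072, -0.3539, 0.1537]
orientation: [-0.107, -3.138, -0.003]
force: [0.3, -0.1, -0.6]
opening: 0.0495
gripper_force: 30.0
```

```bash
python3 v.py; python3 eye.py; cat > ov.py <<'E'
from h import *
# overlay predicted eye (red) and peg root/tip (green) in both cameras
s=telemetry.read_state();M=R.from_rotvec(s['orientation']).as_matrix()
ew=s['tool_pos']+M@np.array([-.0757,0,-.0552])
root=np.array([.6177,-.3651,.165]);a=np.radians(-4.1);ax=np.array([-np.sin(np.radians(40))*np.cos(a),-np.sin(np.radians(40))*np.sin(a),np.cos(np.radians(40))]);tip=root+.04*ax
px=np.array([np.cos(np.radians(40))*np.cos(a),np.cos(np.radians(40))*np.sin(a),np.sin(np.radians(40))]);py=np.cross(ax,px)
e=ew-root;print('eye in peg frame x,y,z mm',np.round([e@px*1e3,e@py*1e3,e@ax*1e3],1))
o=[]
for n in('side','scene'):
    p,d,K,E=cam(n);f=lambda P:(lambda c:(K[0,0]*c[0]/-c[2]+K[0,2],K[1,1]*-c[1]/-c[2]+K[1,2]))(np.linalg.inv(E)@np.r_[P,1])
    u,v=map(int,f(ew));u0,v0=u-40,v-35;k=5
    c=cv2.resize(p[v0:v0+80,u0:u0+80],None,fx=k,fy=k,interpolation=cv2.INTER_CUBIC)
    for P,col in((ew,(0,0,255)),(root,(0,255,0)),(tip,(0,255,0))):
        x=f(P);cv2.circle(c,(int((x[0]-u0+.5)*k),int((x[1]-v0+.5)*k)),3,col,-1)
    o.append(c)
cv2.imwrite('pics/ov%d.png'%int(s['t']*100),np.hstack(o));print(int(s['t']*100))
E
python3 ov.py
```

```text
21.4 [ 0.5072 -0.3539  0.1537] [ 0.3 -0.1 -0.6] [0.03 0.02 0.03] 0.0494671925848443
6298 tool-frame z slope along x deg 33.213443042532596 y -0.336094464415008 xrange [-0.00250424  0.03826301] z at x=0 -0.008333880522211536
yaw 176.0543254009153
pred eye [ 0.58345533 -0.36016027  0.21072638]
side 23 x [-0.087  -0.0869 -0.0846] y [-0.027   0.0223] pl [-0.0063 -0.0004  0.0035]
brass 1 [-0.04879906  0.016631   -0.03662712]
uv 418.47766052203235 228.8750314925912
scene 152 x [-0.0928 -0.0919 -0.068 ] y [-0.0234  0.0255] pl [-0.0029 -0.0018  0.0027]
brass 0 
uv 191.20312217375263 217.59100835111852
2145
eye in peg frame x,y,z mm [ 4.3  1.3 58.1]
2155
```

View overlay.

View pics/ov2155.png

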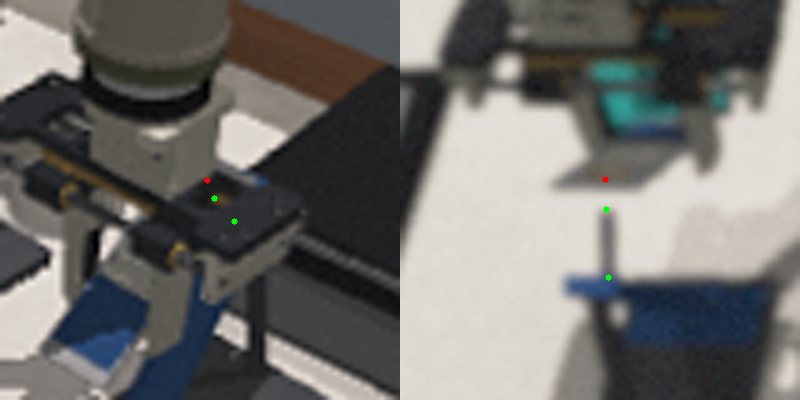

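```bash
sed -n '1,8p' ov.py > pf.py; echo "print(s['tool_pos'],s['force'].round(1)); print('world delta to axis',(-(e@px)*px-(e@py)*py).round(4))" >> pf.py; python3 pf.py
```

```text
eye in peg frame x,y,z mm [ 4.   0.9 58. ]
[ 0.50828957 -0.3565778   0.15661224] [-0.4  0.3 -0.7]
world delta to axis [-0.0031 -0.0007 -0.0026]
```

Request:
send_rows(
  plan=[
    [[1,-0.015,-0.003,-0.013,0],[1,-0.015,-0.003,-0.013,0],[1,-0.015,-0.003,-0.013,0],[1,-0.015,-0.003,-0.013,0],[1,-0.015,-0.003,-0.013,0]],
  ],
)

```text
t: 22.07
tool_pos: [0.5042, -0.3568, 0.1518]
orientation: [0.111, 3.14, 0.0]
force: [0.6, -0.5, -0.6]
opening: 0.0496
gripper_force: 30.0
```

```bash
python3 pf.py
```

```text
eye in peg frame x,y,z mm [-2.2  0.2 56.7]
[ 0.5041899  -0.3568386   0.15183372] [ 0.6 -0.5 -0.6]
world delta to axis [ 0.0016 -0.0003  0.0014]
```

Request:
send_rows(
  plan=[
    [[1,0.02,0,-0.015,0],[1,0.04,-0.002,-0.04,0],[1,0.06,-0.004,-0.06,0],[1,0.075,-0.005,-0.078,0],[1,0.075,-0.005,-0.078,0],[1,0.075,-0.005,-0.078,0]],
  ],
)

```text
t: 22.57
tool_pos: [0.5191, -0.3576, 0.1356]
orientation: [-0.111, -3.139, -0.001]
force: [-2.2, 0.4, -0.4]
opening: 0.0497
gripper_force: 30.0
```

```bash
python3 pf.py; python3 v.py
```

```text
eye in peg frame x,y,z mm [-1.2  0.5 34.5]
[ 0.51910551 -0.35755646  0.13558249] [-2.2  0.4 -0.4]
world delta to axis [ 0.0009 -0.0006  0.0008]
22.5667 [ 0.5191 -0.3576  0.1356] [-2.2  0.4 -0.4] [0.06 0.18 0.  ] 0.04965273146073744
6050 tool-frame z slope along x deg 38.54352239553533 y -0.3860565112086222 xrange [-0.00188445  0.036208  ] z at x=0 -0.008778619448080085
```

Request:
send_rows(
  plan=[
    [[1,-0.02,0.001,0.025,0],[1,-0.05,0.003,0.06,0],[1,-0.07,0.005,0.085,0],[1,-0.07,0.005,0.085,0],[1,-0.07,0.005,0.085,0],[1,-0.07,0.005,0.085,0]],
  ],
)

```text
t: 23.12
tool_pos: [0.5053, -0.3569, 0.1536]
orientation: [0.111, 3.139, -0.001]
force: [-0.5, 0.2, -0.9]
opening: 0.0498
gripper_force: 30.0
```

```bash
python3 v.py; cat > hole.py <<'E'
from h import *
s=telemetry.read_state();M=R.from_rotvec(s['orientation']).as_matrix();print(s['tool_pos'])
W=cam('wrist');
P=[cam('scene') for _ in range(3)]
p=np.mean([x[0].astype(float) for x in P],0).astype(np.uint8);d=np.median([x[1] for x in P],0);K,E=P[0][2:]
t=(cloud(d,K,E)-s['tool_pos'])@M
m=(d>0)&(abs(t[...,1])<.03)&(t[...,0]<-.04)&(t[...,0]>-.125)&(t[...,2]<-.02)&(t[...,2]>-.1)
# robust plane fit z=kx+c
x,z=t[m][:,0],t[m][:,2];k,c=-1,0
sel=abs(z-np.tan(np.radians(38.5))*x+.009)<.012
for _ in range(4):
    k,c=np.polyfit(x[sel],z[sel],1);sel=abs(z-k*x-c)<.005
print('tilt',np.degrees(np.arctan(k)),'c(top)',c,sel.sum())
# intersect every pixel ray with that plane -> in-plane coords
v,u=np.mgrid[0:400,0:640];r=np.stack([(u-K[0,2])/K[0,0],-(v-K[1,2])/K[1,1],-np.ones(u.shape)],-1)@E[:3,:3].T@M
o=(E[:3,3]-s['tool_pos'])@M
L=(c+k*o[0]-o[2])/(r[...,2]-k*r[...,0]);Q=o+L[...,None]*r
al=Q[...,0]*np.hypot(1,k)
b=(abs(Q[...,1])<.03)&(al<-.05)&(al>-.13);on=b&(abs(t[...,2]-k*t[...,0]-c)<.006)&(d>0)
ys,xs=np.where(b);v0,v1,u0,u1=ys.min(),ys.max()+1,xs.min(),xs.max()+1
for y in range(v0,v1):print(y,''.join('#' if on[y,x] else('.' if b[y,x] else ' ') for x in range(u0,u1)),' '.join('%3d'%g for g in cv2.cvtColor(p,cv2.COLOR_BGR2GRAY)[y,u0:u1]),al[y,(u0+u1)//2].round(3))
print(u0,'y at cols',Q[(v0+v1)//2,u0:u1,1].round(3))
print('nose along',np.percentile(al[on],2),'y rng',np.percentile(Q[on][:,1],[1,99]))
cv2.imwrite('pics/hole.png',cv2.resize(p[v0-5:v1+15,u0-10:u1+10],None,fx=12,fy=12,interpolation=cv2.INTER_CUBIC))
E
python3 hole.py
```

```text
23.1167 [ 0.5053 -0.3569  0.1536] [-0.5  0.2 -0.9] [-0.05  0.03 -0.01] 0.0497960658706629
6103 tool-frame z slope along x deg 37.4227123904109 y -0.3800103625258683 xrange [-0.00193634  0.03674995] z at x=0 -0.008675963693957036
[ 0.50522039 -0.35675907  0.15328072]
tilt 35.41054162838583 c(top) -0.009227033440033387 97
213          ..################## 222 221 221 220 219 218 213 206 194 175 150 124 103  97  98 102 101 100  97  99 100 102 100 101 101  98 103 117 136 -0.058
214        ..###################  222 222 221 221 216 209 193 175 154 132 116 104  98  96  98 101 101 100  97  95  96  97  96  98 100 110 128 157 180 -0.071
215      .####################    222 221 221 217 207 183 160 136 123 110 105 104 102 103 105 105 107 105 101 100 101 101 101 112 126 148 172 194 209 -0.085
216    ..####################     221 222 219 213 191 162 143 133 129 130 127 125 125 123 124 124 122 121 122 121 121 123 130 149 171 191 206 214 220 -0.098
217   ...##################       219 221 219 214 197 180 173 171 170 170 168 168 165 163 160 161 159 160 160 161 160 164 175 191 207 214 219 219 220 -0.111
218 ......................        218 219 218 217 214 210 209 209 209 208 207 204 203 199 199 200 199 198 199 198 200 203 209 215 219 220 221 221 221 -0.124
176 y at cols [-0.038 -0.035 -0.032 -0.03  -0.027 -0.024 -0.021 -0.018 -0.016 -0.013
 -0.01  -0.007 -0.004 -0.002  0.001  0.004  0.007  0.01   0.012  0.015
  0.018  0.021  0.024  0.026  0.029  0.032  0.035  0.038  0.041]
nose along -0.11205053421348579 y rng [-0.02405426  0.02930496]
```

```bash
cat > pf.py <<'E'
from h import *
import sys
tilt=float(sys.argv[1]);c=.0056
s=telemetry.read_state();M=R.from_rotvec(s['orientation']).as_matrix()
x=-.0912*np.cos(np.radians(tilt));ew=s['tool_pos']+M@np.array([x,0,x*np.tan(np.radians(tilt))-c])
root=np.array([.6177,-.3651,.165]);a=np.radians(-4.1);C,S=np.cos(np.radians(40)),np.sin(np.radians(40))
ax=np.array([-S*np.cos(a),-S*np.sin(a),C]);px=np.array([C*np.cos(a),C*np.sin(a),S]);py=np.cross(ax,px)
e=ew-root;print('eye in peg frame mm',np.round([e@px*1e3,e@py*1e3,e@ax*1e3],1),s['tool_pos'].round(4),s['force'].round(1))
E
python3 pf.py 37.4; python3 - <<'E'
from h import *
s=telemetry.read_state();M=R.from_rotvec(s['orientation']).as_matrix()
p,d,K,E=cam('wrist');T=(cloud(d,K,E)-s['tool_pos'])@M
h=cv2.cvtColor(p,cv2.COLOR_BGR2HSV);H,S,V=[h[...,i].astype(int) for i in range(3)]
m=(d>0)&(H>100)&(H<130)&(S>70)&(abs(T[...,1])<.03)&(abs(T[...,2]-.77*T[...,0]+.0087)<.008)&(abs(T[...,0])<.06)
for x in(.01,.02,.03):
    q=T[m&(abs(T[...,0]-x)<.003)];print('stripe y',q[:,1].min(),q[:,1].max())
f=(d>0)&(abs(T[...,2]-.005)<.01)&(abs(T[...,0])<.02)&(abs(T[...,1])<.08)&(S<70)
for sg in(-1,1):
    q=T[f&(sg*T[...,1]>.024)];print('finger y',np.percentile(q[:,1],[1,10,50,90,99]).round(4))
# side cam: where is the spine/peg y at known heights
p,d,K,E=cam('side');X=cloud(d,K,E)
h=cv2.cvtColor(p,cv2.COLOR_BGR2HSV)
a=np.radians(-4.1);Rb=np.array([[np.cos(a),-np.sin(a),0],[np.sin(a),np.cos(a),0],[0,0,1]]);Z=(X-np.array([.6177,-.3651,0]))@Rb
q=Z[(h[...,0]>100)&(h[...,0]<125)&(h[...,1]>110)&(abs(Z[...,1])<.025)&(abs(Z[...,0]+.05)<.06)&(Z[...,2]>.03)&(Z[...,2]<.12)&(abs(Z[...,0]-.7*(Z[...,2]-.165))<.012)]
print('side spine rel root: y',np.percentile(q[:,1],[2,98]),'x resid',np.median(q[:,0]-.7*(q[:,2]-.165)))
f=np.load('w2.npz');p,d,K,E=[f[k] for k in 'pdKE'];Z=(cloud(d,K,E)-np.array([.6177,-.3651,0]))@Rb;h=cv2.cvtColor(p,cv2.COLOR_BGR2HSV)
q=Z[(h[...,0]>100)&(h[...,0]<125)&(h[...,1]>110)&(abs(Z[...,1])<.025)&(abs(Z[...,0]+.05)<.06)&(Z[...,2]>.03)&(Z[...,2]<.12)&(abs(Z[...,0]-.7*(Z[...,2]-.165))<.012)]
print('wrist spine: y',np.percentile(q[:,1],[2,98]),'x resid',np.median(q[:,0]-.7*(q[:,2]-.165)))
E
```

```text
eye in peg frame mm [ 0.4  0.5 63.3] [ 0.5052 -0.3566  0.1528] [-0.5  0.5 -1.3]
stripe y -0.023861063044040443 0.02147946962013982
stripe y -0.02386054627436933 0.021673599326246424
stripe y -0.02384030104758642 0.021569553660931523
finger y [-0.0401 -0.0378 -0.0301 -0.0248 -0.0241]
finger y [0.0244 0.0252 0.0302 0.0357 0.0373]
side spine rel root: y [-0.0168586   0.01298914] x resid 0.0006197539380316669
wrist spine: y [-0.01399295  0.01415729] x resid 0.0010270881008206528
```

Request:
send_rows(
  plan=[
    [[1,0.012,-0.001,0.01,0],[1,0.035,-0.002,-0.018,0],[1,0.056,-0.004,-0.043,0],[1,0.077,-0.005,-0.068,0],[1,0.088,-0.006,-0.081,0],[1,0.099,-0.007,-0.094,0],[1,0.099,-0.007,-0.094,0],[1,0.099,-0.007,-0.094,0]],
  ],
)

```text
t: 24.13
tool_pos: [0.525, -0.358, 0.134]
orientation: [-0.111, -3.139, -0.001]
force: [0.5, 0.2, -1.2]
opening: 0.0494
gripper_force: 30.0
```

```bash
python3 pf.py 37.4; python3 v.py
```

```text
eye in peg frame mm [ 3.6  0.5 36.1] [ 0.525 -0.358  0.134] [ 0.5  0.2 -1.2]
24.1333 [ 0.525 -0.358  0.134] [ 0.5  0.2 -1.2] [-0.    0.06 -0.  ] 0.04937035762816509
6115 tool-frame z slope along x deg 37.43033350388574 y -0.3531886021326744 xrange [-0.00183561  0.03676367] z at x=0 -0.008663573647640404
```

Request:
send_rows(
  plan=[
    [[1,0.013,-0.001,-0.015,0],[1,0.026,-0.002,-0.031,0],[1,0.039,-0.003,-0.046,0],[1,0.051,-0.004,-0.061,0],[1,0.051,-0.004,-0.061,0],[1,0.051,-0.004,-0.061,0]],
  ],
)

```text
t: 24.68
tool_pos: [0.5352, -0.3587, 0.1217]
orientation: [-0.111, -3.139, -0.001]
force: [0.2, 0.5, -0.6]
opening: 0.0496
gripper_force: 30.0
```

```bash
python3 pf.py 37.4; python3 v.py
```

```text
eye in peg frame mm [ 3.5  0.5 20.1] [ 0.5352 -0.3587  0.1217] [ 0.2  0.5 -0.6]
24.6833 [ 0.5352 -0.3587  0.1217] [ 0.2  0.5 -0.6] [-0.02  0.03  0.01] 0.04956335905213432
6107 tool-frame z slope along x deg 37.44023023141565 y -0.3204312823975736 xrange [-0.0019324   0.03674948] z at x=0 -0.008678476681352717
```

Request:
send_rows(
  plan=[
    [[1,-0.008,0,-0.006,0],[1,-0.015,0.001,-0.013,0],[1,-0.023,0.002,-0.019,0],[1,-0.023,0.002,-0.019,0],[1,-0.023,0.002,-0.019,0]],
  ],
)

```text
t: 25.15
tool_pos: [0.5339, -0.3594, 0.1216]
orientation: [0.11, 3.132, -0.005]
force: [10.1, 1.6, 5.2]
opening: 0.0495
gripper_force: 30.0
```

```bash
python3 pf.py 37.4; python3 v.py
```

```text
eye in peg frame mm [ 2.5 -0.  21.6] [ 0.5339 -0.3594  0.1216] [10.1  1.6  5.2]
25.15 [ 0.5339 -0.3594  0.1216] [10.1  1.6  5.2] [ 0.1  -1.46  0.09] 0.0494762256118863
6102 tool-frame z slope along x deg 36.93986280521827 y -0.5021272880935773 xrange [-0.00197807  0.03682029] z at x=0 -0.008623369867454968
```

Request:
send_rows(
  plan=[
    [[1,0.012,-0.001,0.01,0],[1,0.023,-0.002,0.019,0],[1,0.034,-0.002,0.029,0],[1,0.034,-0.002,0.029,0],[1,0.043,-0.003,0.018,0],[1,0.051,-0.003,0.008,0],[1,0.06,-0.004,-0.002,0],[1,0.06,-0.004,-0.002,0],[1,0.06,-0.004,-0.002,0]],
  ],
)

```text
t: 25.95
tool_pos: [0.5424, -0.3592, 0.1174]
orientation: [-0.111, -3.139, -0.001]
force: [-0.7, -0.3, -1.7]
opening: 0.0498
gripper_force: 30.0
```

```bash
python3 pf.py 37.4; python3 v.py
```

```text
eye in peg frame mm [ 6.3  0.6 12.1] [ 0.5424 -0.3592  0.1174] [-0.7 -0.3 -1.7]
25.95 [ 0.5424 -0.3592  0.1174] [-0.7 -0.3 -1.7] [-0.01  0.   -0.  ] 0.04977881209184439
6104 tool-frame z slope along x deg 37.4234778728542 y -0.3646449041511675 xrange [-0.0019023   0.03673001] z at x=0 -0.008668432250372022
```

Request:
send_rows(
  plan=[
    [[0.0,0,0,0,0],[-0.05,0,0,0,0],[-0.1,0,0,0,0],[-0.2,0,0,0,0],[-0.4,0,0,0,0],[-0.6,0,0,0,0],[-1,0,0,0,0],[-1,0,0,0,0],[-1,0,0,0,0],[-1,0,0,0,0]],
  ],
)

```text
t: 26.83
tool_pos: [0.5426, -0.3594, 0.118]
orientation: [-0.111, -3.14, -0.0]
force: [-0.3, 0.0, -0.6]
opening: 0.0905
gripper_force: 0.0
```

```bash
python3 v.py
```

```text
26.8333 [ 0.5426 -0.3594  0.118 ] [-0.3  0.  -0.6] [ 0.04 -0.03  0.02] 0.09049382982121491
3595 tool-frame z slope along x deg 54.904124692309544 y -0.16745384643304748 xrange [-0.02340112  0.00431073] z at x=0 0.05155953818611386
```

Request:
send_rows(
  plan=[
    [[-1,-0.1,0.007,0.05,0],[-1,-0.25,0.015,0.25,0],[-1,-0.3,0.02,0.45,0],[-1,-0.35,0.02,0.65,0],[-1,-0.35,0.02,0.85,0],[-1,-0.35,0.02,1,0],[-1,-0.35,0.02,1,0]],
  ],
)

```text
t: 27.47
tool_pos: [0.4745, -0.3574, 0.3284]
orientation: [0.111, 3.129, -0.014]
force: [1.2, -0.6, 1.3]
opening: 0.0927
gripper_force: 0.0
```

Request:
send_rows(
  plan=[
    [[-1,-0.2,0.4,0.2,0],[-1,-0.2,0.8,0.2,0],[-1,-0.2,0.95,0.2,0],[-1,-0.2,0.95,0.2,0],[-1,-0.2,0.95,0.2,0],[-1,-0.2,0.95,0.2,0]],
  ],
)

```text
t: 27.97
tool_pos: [0.4326, -0.1608, 0.36]
orientation: [0.105, 3.137, 0.001]
force: [-0.2, 0.2, 0.4]
opening: 0.0923
gripper_force: 0.0
```

```bash
python3 - <<'E'
from h import *
p=cam('side')[0];q=cam('scene')[0]
r=lambda c:cv2.resize(c,(400,400),interpolation=cv2.INTER_CUBIC)
cv2.imwrite('pics/fin.png',np.hstack([r(p[215:305,375:465]),r(q[215:305,165:255])]))
s=telemetry.read_state();print(s['t'],s['tool_pos'],s['force'])
E
python3 ang.py 2>/dev/null|tail -1; python3 st.py|tail -1
```

```text
28.0667 [ 0.43290466 -0.16450963  0.35862379] [ 0.84596492 -0.37135279 -0.10497394]
47 -0.14447734815319044 -0.06419580161567492 [-0.47248649  0.22956198]
```

View pics/fin.png

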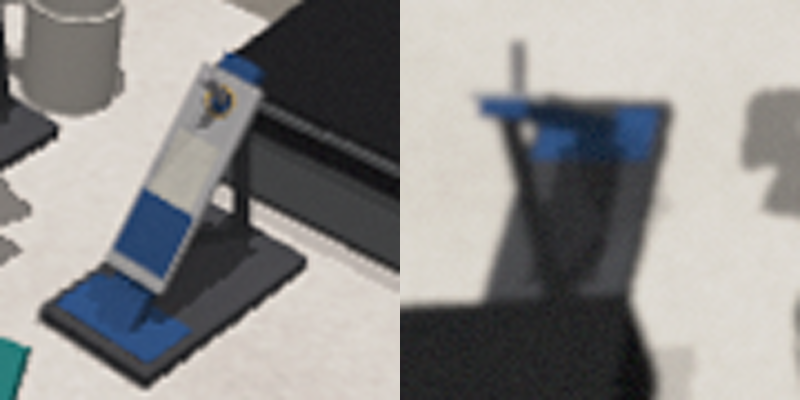

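The picture shows the tag lying flat on the blue spine, with the peg through the brass eye at about (218,98) and the tail pointing straight down. The lever reads the same as at the start, so it is home.

```bash
python3 -c "
from plant import order
print(order.close_job())"
```

```text
the job is handed in; nothing more can be done
None
```

The eyelet is set: the lever went down to its stop and was eased back home. The tag now hangs by its eye at the foot of the blue stand's peg, and the job was handed in at about 28 s; no verdict came back.

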